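# Roll the pocket torch out of its spring clips and lay it on the organizer's pen rest

## Robot

A 7-joint arm with a two-finger parallel gripper is mounted at the origin on the work surface. World frame = base frame: x ahead of the robot, y to its left, z up, the work surface at z = 0. Lengths are in m, angles in rad, forces in N, time in s.
With the tool pointing down it reaches from about 0.4 to 0.925 m from the base axis. Payload 5.6 kg.
Tool frame: the origin (TCP) lies on the centre line of the jaws, within the pads' length; the fingertips stand 22 mm ahead of it and the grasp point (between the pads) lies 3 mm ahead of it (bot.tip_reach is the distance from the TCP to the fingertips, in m); z points along the fingers, y is the direction in which the jaws open and shut (so a half turn about z gives the same grasp; the last joint's range is limited). The gripper opens to 85 mm and grips with 20 to 120 N. Pads are 22 mm wide; open, the fingers measure 114 mm over their backs; the gripper's body (76 mm by 85 mm) begins 54 mm behind the grasp point. The pads swing forward as they close: fully open they stand 13 mm farther back than shut.
Start: joints at [1.284, 0.468, -0.012, 1.603, 0.006, 1.071, -0.056], TCP at [0.157, -0.631, 0.219] pointing down, gripper open.
Joint ranges: [-2.53, 2.53], [-0.31, 2.02], [-1.57, 1.55], [0.28, 2.44], [-1.29, 4.43], [0.15, 1.84], [-2.92, 2.92]. Speed limits (rad/s): [2.57, 2.57, 3.14, 3.14, 3.14, 3.14, 3.14].

## Interface

Orientations are given as a rotation vector (axis times angle).
In Python, from workcell import bot gives the robot as it stands.
- The arm moves only by the tool move_arm, never from a script. Its argument "targets" is a list of rows, each an object with "slide": the shift along the tool's x, y, z in units of 250 mm (1.0 is 250 mm), a list of three; "rot": the turn, a rotation vector about the tool's x, y, z in units of 0.5 rad (1.0 is 0.5 rad), a list of three. In form: [{"slide": [dx, dy, dz], "rot": [wx, wy, wz]}, ...]. A call has 1 to 5 rows; each row is the pose to reach, as a shift and turn from the pose commanded when the call began, along the tool's axes at that moment; what a row does not reach only later rows make up. A row lasts 1/12 s, in which the tool goes at most 41.7 mm and 7.16 degrees, less where a joint would pass 70% of its speed; a pose out of reach is approached as far as the arm can. A call with a number of a shift or a turn outside -1 to 1 is refused whole. A call with a gripper value outside its range is refused whole. "fingers" is the opening, from -1 (shut) to 1 (fully open), so that 0 is half open, set as the call begins (left out, the last holds). The fingers move at their own pace and stop on an object; "squeeze" is the grip in N (left out, the last holds). Time passes only in rows, so rows that repeat a pose let the fingers close. It gives the time, the measured TCP pose, the force and the opening at its end, in the units of the state.
- bot.observe(): the state, without advancing time (a new reading comes with each control period).
- bot.capture(name): name is "side" or "top" or "wrist"; returns a dict with "frame" (400x640x3 uint8, red, green, blue), "camera_matrix" (3x3 intrinsics, pixels), "rvec" (rotation vector, rad) and "tvec" (3), from world to camera coordinates, as OpenCV has them; the wrist camera has in their place "tool_from_camera" (4x4, takes a point from camera to tool coordinates, whose origin is the TCP and whose axes are the flange's). Camera axes: x right, y down, z forward; pixel columns grow to the right and rows downward; lengths in m; the calibration is good to about 2 mm. A picture is of the moment at which its call begins: read the wrist's pose just before it. There is no depth.
- bot.sign_off(): hands the job in, once; it reports no verdict.
The state is a dict: "t": time; "joint_pos": joint angles; "joint_vel": joint speeds; "joint_torque": joint torques, N m; "tcp_pos": TCP position; "orientation": TCP orientation; "force": force on the tool from outside, world axes, zero at the start; "ft_torque": the same for the moment, N m; "grip_width": finger opening in m.
Only numpy, scipy, OpenCV 4.12 (cv2) and the standard library are available. Lean on these libraries where they do the work, as an engineer would, in place of code of your own. Each camera call takes 0.05 s, during which the arm holds its last target.

## Task

Take the aluminium pocket torch out of its spring-clip holder by rolling it sideways past a sprung jaw: tabs above it stop a straight lift, and only one of the two jaws gives, the other being blocked by a hidden catch, so press gently to feel which and do not force it. Then lay the torch in both notches of the pen rest on the organizer's top tier, about centred and set down rather than dropped, let go, and leave the other things on the desk where they are.

Things in the scene. Friction and masses are not known exactly. Their poses are not given: they have to be found in the camera images.
- torch_center (a point): Centre of the pocket torch: a plain aluminium cylinder, 24 mm diameter, 140 mm long, about 110 g, lying level. Its y axis is the long axis (it may roll, so its x and z axes turn about y). At the start it sits in the holder with its centre 52 mm above the desk.
- dock: Torch holder, dark steel, fixed. Origin: on the desk below the clipped torch's centre; y runs along the torch, z up; the same towards -x and +x. Base plate 140 mm in x, 158 in y, 4 thick. Two brackets, 12 mm thick, at y = -56 and +56 mm; seats 40 mm above the desk. From y -38 to +38 mm all higher than 21 mm above the desk is open: fingers fit on either side of the torch.
- tabs (a point): Midway between two rigid tabs (tops 69 mm above the desk, 1 mm clear of the torch, x -8 to +8 mm) that reach over the torch's ends from the holder's end plates and stop a straight lift; axes as the holder's. The end plates stand at y = -75.5 and +75.5 mm.
- jaw_a (a joint): Swing of the sprung jaw on the holder's -x side, rad: 0 upright (holding), grows as it bends outwards, at most 1.15. Two steel leaves, 10 mm wide, at x = -12.5, y = -43.5 and +43.5 mm, on one axle 14 mm above the desk; round 5 mm lips centred 44 mm above the desk.
- jaw_b (a joint): The same for the jaw on the +x side (x = +12.5 mm). One of the two jaws, not always the same, is blocked by a catch hidden under the holder's covers: it gives only about 0.1 rad, and a push of over 20 N is forcing it. The free one yields to a level push of 4 to 12 N on the torch, opens to 0.7 rad, springs back once the torch has moved over 30 mm.
- out_a (a point): Where the torch's centre comes to lie when freed towards -x: 53 mm from the clipped torch, 48 mm above the desk; axes as the holder's. On each bracket a ledge slopes down 7 degrees outwards from the seat to an end stop 12 mm beyond this point (top 47 mm above the desk); past the jaws the torch rolls down to it.
- out_b (a point): The same on the +x side.
- rest (a point): Pen rest on the top tier of the fixed three-tier steel organizer: where the torch's centre lies when it rests in both notches, 162 mm above the desk. y: the torch's long axis there, z up. Two 90 degree V-notches, 8 mm thick, at y = -50 and +50 mm; sides rise to 2 mm below the torch's centre, 15 mm either way in x. Between them all is open down to the floor.
- organizer: Three-tier stainless steel organizer, fixed. Origin on the desk below the pen rest's centre; same axes as the rest. 200 mm in x by 260 mm in y. The top tier's floor is 133 mm above the desk (29 mm below the rest point), its rim 144 mm above the desk.
- succulent: green ceramic succulent pot, 84 mm wide, about 115 mm high with its plant; a bystander, loose. Origin at the centre of its underside.
- tape_dispenser: black tape dispenser, 130 x 50 mm, 76 mm high; a bystander, loose. Origin at the centre of its underside.
- binder_clip_a: small aluminium binder clip, body 22 x 32 mm, 16 mm high; a bystander, loose. Origin at the centre of its underside.
- binder_clip_b: the other binder clip, same size; a bystander, loose. Origin at the centre of its underside.
- mouse: white computer mouse, 105 x 58 mm, 30 mm high; a bystander, loose. Origin at the centre of its underside.
- stapler: stapler, 40 x 140 mm, 48 mm high (long side along its y); a bystander, loose. Origin at the centre of its underside.
There are look-alikes about, which are no part of the job. Leave any green, pink or red look-alike of the dock alone.

How it is judged:
By the outcome, as a careful person would: the job done as asked, in the order asked, and still so for the second after the job is handed in, with the robot touching nothing.
It also fails if it takes over 70 s, if anything falls off the work surface, if the arm or the gripper's body presses on something with over 40 N, if the wrist force passes 120 N, or if a joint passes its speed limit or range.

## Working session

There is one attempt and no reset: what is moved stays moved. The work goes in short steps, Python scripts to look and compute and a tool call to move; the robot and the scene stay as the last step left them, time stands still between calls to the robot, and variables do not carry over. Pictures are saved under pics/ and viewed, and the job is handed in when it is done.

Besides the shell and the picture viewer there is one more tool, called as a command line: name --argument value ..., lists and objects as JSON in quotes. move_arm: Moves the arm, as the interface text tells. Its arguments: {"type":"object","properties":{"targets":{"type":"array","items":{"type":"object","properties":{"slide":{"type":"array","items":{"type":"number","minimum":-1,"maximum":1}},"rot":{"type":"array","items":{"type":"number","minimum":-1,"maximum":1}}}}},"fingers":{"type":"number"},"squeeze":{"type":"number"}},"required":["targets"]}

```bash
ls; mkdir -p pics; python3 - <<'E'
from workcell import bot
import cv2,numpy as np
s=bot.observe();print(s)
for n in("side","top","wrist"):
    c=bot.capture(n);cv2.imwrite(f"pics/{n}0.png",c["frame"][:,:,::-1])
    print(n,{k:np.round(v,4).tolist() for k,v in c.items() if k!="frame"})
E
```

```text
pics
{'t': 0.0, 'joint_pos': array([ 1.28400398,  0.46835718, -0.01160553,  1.6036413 ,  0.00598892,
        1.07140142, -0.05629809]), 'joint_vel': array([-0.00090397, -0.00087822,  0.00048761, -0.00084735,  0.00134334,
       -0.00017987,  0.0004031 ]), 'joint_torque': array([-6.96867937e-05, -5.32394493e+01,  2.19590653e-02, -2.51304263e+01,
        1.15295462e-02,  7.67048565e-03,  4.80067783e-06]), 'tcp_pos': array([ 0.15669411, -0.63022395,  0.217744  ]), 'orientation': array([-3.11656470e+00, -3.81687563e-01,  5.14074587e-04]), 'force': array([-0.28369364,  0.00818791,  0.05546618]), 'ft_torque': array([ 0.00191413, -0.01343636, -0.00705721]), 'grip_width': 0.08527687470971014}
side {'camera_matrix': [[486.7403, 0.0, 317.3815], [0.0, 486.7403, 192.3664], [0.0, 0.0, 1.0]], 'rvec': [0.4552, -2.7157, 1.2414], 'tvec': [0.4654, 0.3461, 1.2859]}
top {'camera_matrix': [[469.0278, 0.0, 314.7794], [0.0, 469.0278, 201.9599], [0.0, 0.0, 1.0]], 'rvec': [2.2183, -2.1911, 0.0657], 'tvec': [-0.2156, 0.5524, 1.5403]}
wrist {'camera_matrix': [[355.3745, 0.0, 321.9158], [0.0, 355.3745, 203.5761], [0.0, 0.0, 1.0]], 'tool_from_camera': [[0.0002, -0.9478, -0.319, 0.0819], [1.0, -0.0002, 0.001, 0.0002], [-0.001, -0.319, 0.9478, -0.156], [0.0, 0.0, 0.0, 1.0]]}
```

View pics/top0.png

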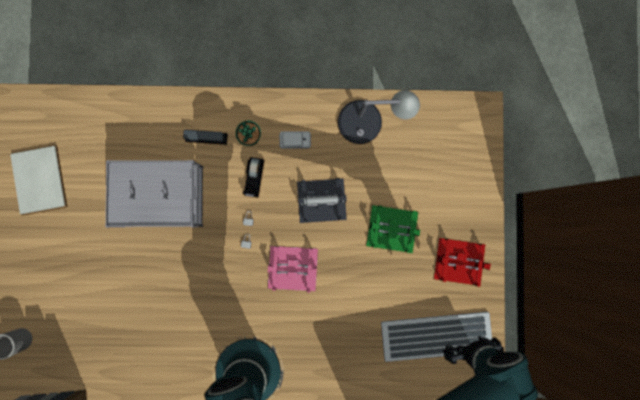

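View pics/side0.png

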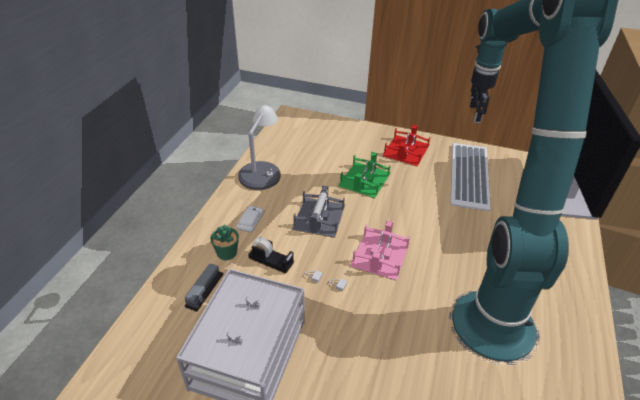

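View pics/wrist0.png

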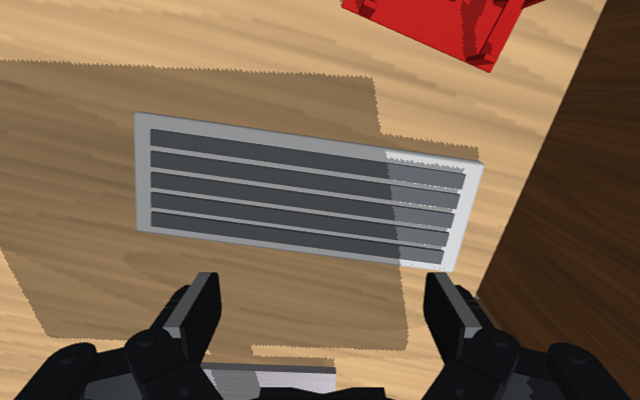

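Dark holder with the torch is at top-view pixel (321,200). The look-alikes are pink (293,268), green (393,229) and red (461,262), with no dark steel. The pen rest notches are at (132,188) and (165,188) on the organizer. I'll check this in a close crop.

```bash
cat > h.py <<'E'
from workcell import bot
import cv2,numpy as np
from scipy.spatial.transform import Rotation as R
def cast(c,uv,z,pose=None):
    K=c["camera_matrix"];d=np.linalg.inv(K)@np.array([uv[0],uv[1],1.0])
    if "rvec" in c:
        Rm=cv2.Rodrigues(np.asarray(c["rvec"],float))[0];o=-Rm.T@np.asarray(c["tvec"]).ravel();d=Rm.T@d
    else:
        T=c["tool_from_camera"];Rt=R.from_rotvec(pose[1]).as_matrix()
        o=pose[0]+Rt@T[:3,3];d=Rt@T[:3,:3]@d
    return o+d*(z-o[2])/d[2]
def proj(c,P,pose=None):
    P=np.atleast_2d(np.asarray(P,float))
    if "rvec" in c:
        return cv2.projectPoints(P,np.asarray(c["rvec"],float),np.asarray(c["tvec"],float),c["camera_matrix"],None)[0].reshape(-1,2)
    T=c["tool_from_camera"];Rt=R.from_rotvec(pose[1]).as_matrix()
    Q=((P-pose[0])@Rt-T[:3,3])@T[:3,:3];Q=Q@c["camera_matrix"].T
    return Q[:,:2]/Q[:,2:]
def cap(n):
    s=bot.observe();return bot.capture(n),(s["tcp_pos"],s["orientation"])
def crop(c,x0,y0,w,h,k,name):
    f=c["frame"][y0:y0+h,x0:x0+w,::-1];cv2.imwrite(name,cv2.resize(f,None,fx=k,fy=k,interpolation=cv2.INTER_CUBIC))
E
python3 - <<'E'
from h import *
c,_=cap("top");crop(c,285,165,75,65,8,"pics/t1.png");crop(c,95,150,120,85,6,"pics/t2.png")
d,_=cap("side");crop(d,280,170,80,75,7,"pics/s1.png")
for n,uv,z in[("dock",(321,200),.052),("n1",(132,188),.16),("n2",(165,188),.16)]:print(n,cast(c,uv,z))
E
```

```text
dock [ 0.55987625 -0.22834179  0.052     ]
n1 [0.58317583 0.3403127  0.16      ]
n2 [0.58445882 0.24205044 0.16      ]
```

View pics/t1.png

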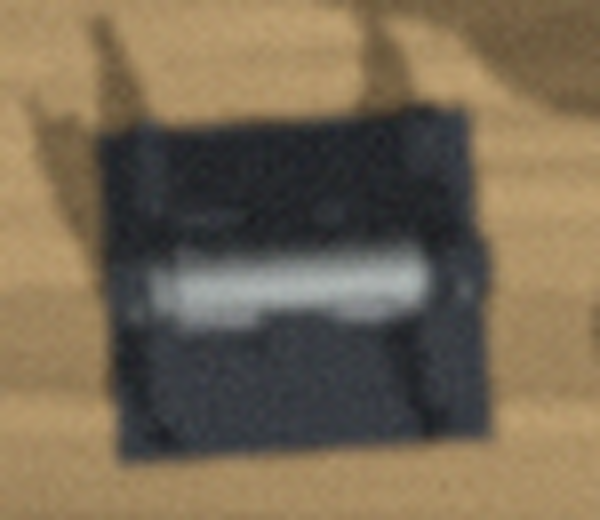

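View pics/t2.png

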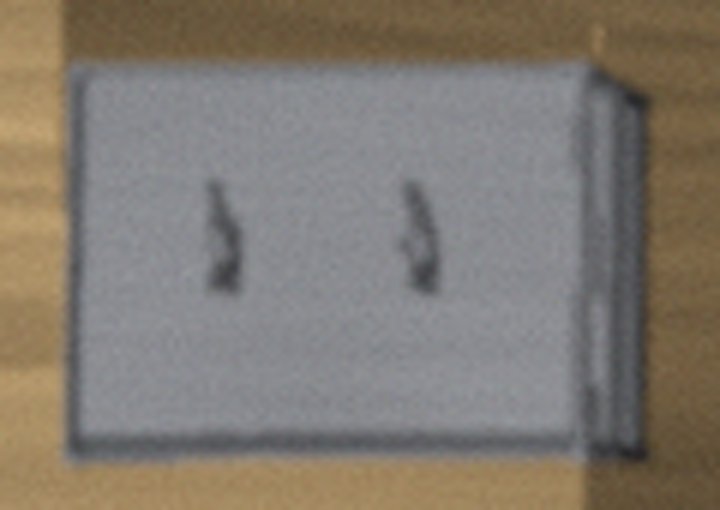

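View pics/s1.png

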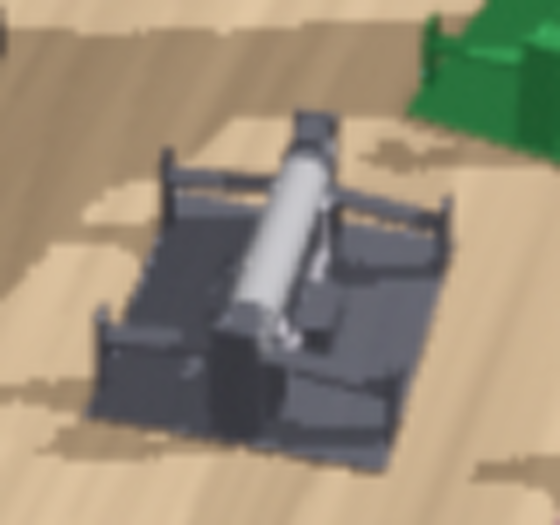

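The crop confirms it: this is the dark holder, with the aluminium cylinder under tabs at both ends. Next I'll plan the move to hover above it.

```bash
cat >> h.py <<'E'
def rel(pos,yaw):
    """slide/rot (in call units) from measured pose to pos with tool down, tool x at yaw(deg)"""
    s=bot.observe();R0=R.from_rotvec(s["orientation"])
    y=np.radians(yaw);x=np.array([np.cos(y),np.sin(y),0]);z=np.array([0,0,-1.]);R1=R.from_matrix(np.c_[x,np.cross(z,x),z])
    sl=R0.inv().apply(np.asarray(pos)-s["tcp_pos"])/.25
    print("slide",np.round(sl,4),"rot",np.round((R0.inv()*R1).as_rotvec()/.5,4),"t",round(s["t"],2))
def st():
    s=bot.observe();m=R.from_rotvec(s["orientation"]).as_matrix()
    print("t",round(s["t"],2),"tcp",np.round(s["tcp_pos"],4),"x-yaw",np.degrees(np.arctan2(m[1,0],m[0,0])).round(2),"tilt",m[2,:2].round(4),"F",s["force"].round(2),"w",round(s["grip_width"],4))
E
python3 - <<'E'
from h import *
c,_=cap("top")
a=cast(c,(285+175/8,165+290/8),.052);b=cast(c,(285+428/8,165+275/8),.052);print(a,b,np.degrees(np.arctan2(a[1]-b[1],a[0]-b[0])))
st();rel((.56,-.228,.2),93)
E
```

```text
[ 0.55525024 -0.18271403  0.052     ] [ 0.56262097 -0.28496921  0.052     ] 94.12284944911067
t 0.3 tcp [ 0.1568 -0.6306  0.2183] x-yaw 13.96 tilt [-0.0001 -0.0006] F [0.37 1.28 0.35] w 0.0852
slide [ 1.9537 -1.1736  0.074 ] rot [-1.1000e-03 -7.0000e-04 -2.7589e+00] t 0.3
```

move_arm --targets '[{"slide": [0.7, -0.42, -0.1], "rot": [0, 0, -1]}, {"slide": [0.7, -0.42, -0.1], "rot": [0, 0, -1]}, {"slide": [0.7, -0.42, -0.1], "rot": [0, 0, -1]}, {"slide": [0.7, -0.42, -0.1], "rot": [0, 0, -1]}, {"slide": [0.7, -0.42, -0.1], "rot": [0, 0, -1]}]' --fingers 1 --squeeze 30

```text
t: 0.72
tcp_pos: [0.3028, -0.4847, 0.2441]
orientation: [2.923, 1.15, 0.001]
force: [0.2, 0.1, 0.6]
grip_width: 0.0854
```

```bash
python3 -c "
from h import *
st();rel((.56,-.228,.2),93)"
```

```text
t 0.72 tcp [ 0.3028 -0.4847  0.2441] x-yaw 42.95 tilt [0.0003 0.0004] F [0.16 0.12 0.62] w 0.0854
slide [ 1.4526 -0.051   0.1769] rot [ 1.0000e-03 -3.0000e-04 -1.7472e+00] t 0.72
```

move_arm --targets '[{"slide": [0.75, -0.02, 0.0], "rot": [0, 0, -0.95]}, {"slide": [0.75, -0.02, 0.0], "rot": [0, 0, -0.95]}, {"slide": [0.75, -0.02, 0.0], "rot": [0, 0, -0.95]}, {"slide": [0.75, -0.02, 0.0], "rot": [0, 0, -0.95]}, {"slide": [0.75, -0.02, 0.0], "rot": [0, 0, -0.95]}]'

```text
t: 1.13
tcp_pos: [0.4399, -0.351, 0.2442]
orientation: [2.566, 1.812, 0.004]
force: [1.0, 0.7, 0.0]
grip_width: 0.0851
```

```bash
python3 -c "
from h import *
st();rel((.56,-.228,.2),93)"
```

```text
t 1.13 tcp [ 0.4399 -0.351   0.2442] x-yaw 70.43 tilt [0.0022 0.0018] F [0.99 0.65 0.05] w 0.0851
slide [0.624  0.2874 0.1786] rot [ 0.0044 -0.0037 -0.7877] t 1.13
```

move_arm --targets '[{"slide": [0.624, 0.287, 0.178], "rot": [0, 0, -0.79]}, {"slide": [0.624, 0.287, 0.178], "rot": [0, 0, -0.79]}, {"slide": [0.624, 0.287, 0.178], "rot": [0, 0, -0.79]}, {"slide": [0.624, 0.287, 0.178], "rot": [0, 0, -0.79]}, {"slide": [0.624, 0.287, 0.178], "rot": [0, 0, -0.79]}]'

```text
t: 1.55
tcp_pos: [0.5606, -0.227, 0.1978]
orientation: [-2.161, -2.277, -0.007]
force: [0.1, 1.3, 0.3]
grip_width: 0.0854
```

```bash
python3 -c "
from h import *
st();c,p=cap('wrist');cv2.imwrite('pics/w1.png',c['frame'][:,:,::-1]);st()
np.save('w1.npy',np.r_[p[0],p[1]])"
```

```text
t 1.55 tcp [ 0.5606 -0.227   0.1978] x-yaw 92.98 tilt [0.0048 0.0012] F [0.08 1.26 0.34] w 0.0854
t 1.6 tcp [ 0.5603 -0.2276  0.1977] x-yaw 92.95 tilt [0.0044 0.0006] F [ 1.13  1.21 -0.68] w 0.0853
```

View pics/w1.png

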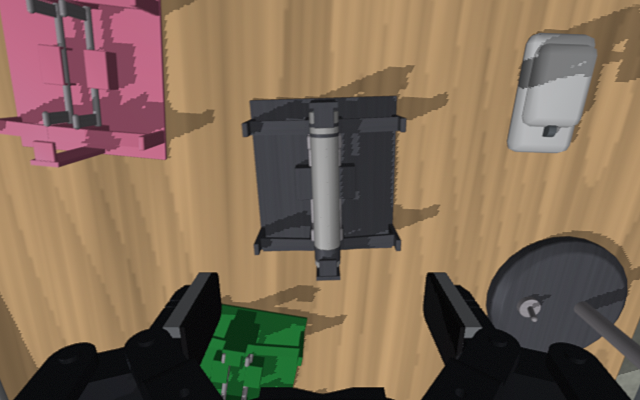

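The wrist view shows the torch upright from about (323,128) to (327,250), with dark tabs at both ends. I'll measure its axis.

```bash
python3 - <<'E'
from h import *
c,p=cap('wrist');f=c['frame'].astype(int)
crop(c,230,80,200,210,4,'pics/w1c.png')
m=((f.min(2)>100)&(f.max(2)-f.min(2)<25)).astype(np.uint8);m[:90]=0;m[270:]=0;m[:,:290]=0;m[:,360:]=0
ys,xs=np.nonzero(m);print(ys.min(),ys.max())
mid=[];
for r in range(140,235,5):
    q=xs[ys==r];mid.append((r,q.min(),q.max()))
print(mid)
P=[]
for r,a,b in mid: P.append(cast(c,((a+b)/2,r),.058,p))
P=np.array(P);k=np.polyfit(P[:,1],P[:,0],1);print("dx/dy",k,"yaw",90-np.degrees(np.arctan(k[0])))
for r in (ys.min(),ys.max()):
    q=xs[ys==r];print(r,q.min(),q.max(),cast(c,(q.mean(),r),.058,p))
# predicted from top cam
t,_=cap('top');
E
```

```text
113 267
[(140, np.int64(307), np.int64(333)), (145, np.int64(307), np.int64(333)), (150, np.int64(308), np.int64(334)), (155, np.int64(308), np.int64(334)), (160, np.int64(309), np.int64(334)), (165, np.int64(309), np.int64(334)), (170, np.int64(311), np.int64(334)), (175, np.int64(311), np.int64(334)), (180, np.int64(312), np.int64(334)), (185, np.int64(312), np.int64(334)), (190, np.int64(312), np.int64(334)), (195, np.int64(312), np.int64(334)), (200, np.int64(310), np.int64(334)), (205, np.int64(310), np.int64(334)), (210, np.int64(311), np.int64(334)), (215, np.int64(311), np.int64(335)), (220, np.int64(311), np.int64(334)), (225, np.int64(313), np.int64(335)), (230, np.int64(312), np.int64(335))]
dx/dy [-0.08291064  0.54160865] yaw 94.73958956220326
113 310 312 [ 0.54833917 -0.16819366  0.058     ]
267 317 318 [ 0.56026199 -0.30743183  0.058     ]
```

View pics/w1c.png

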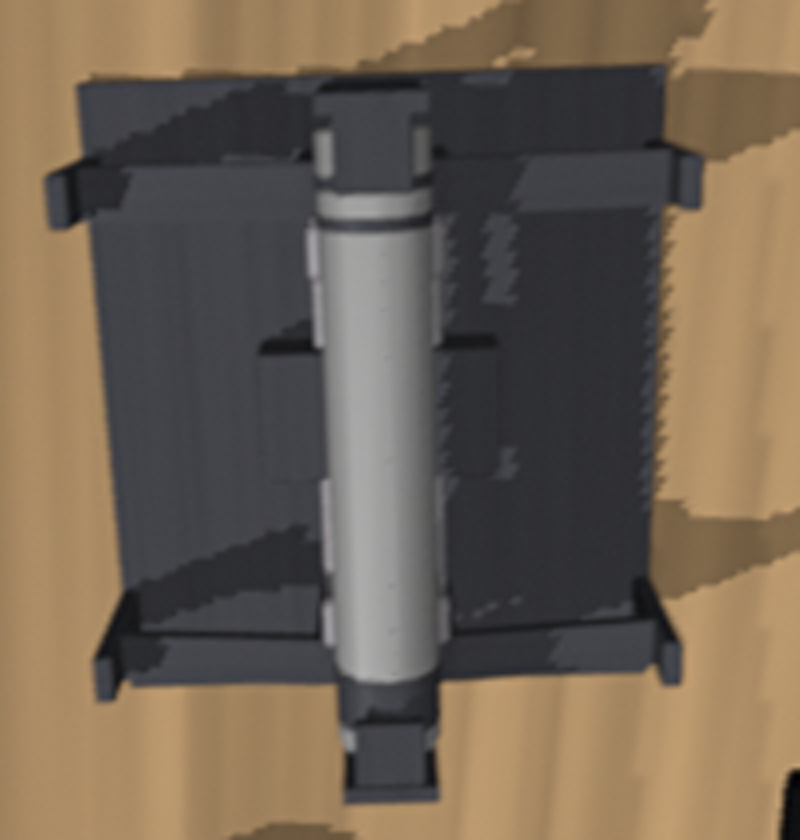

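```bash
python3 - <<'E'
from h import *
c,p=cap('wrist')
g=lambda u,v,z:cast(c,(230+u/4,80+v/4),z,p)
A=g(378.5,240,.056);B=g(387.5,660,.056);print(A,B,"yaw",np.degrees(np.arctan2(A[1]-B[1],A[0]-B[0])))
T=g(372,93,.069);U=g(391,785,.069);print("tabs",T,U,(T+U)/2,np.linalg.norm(T-U),np.degrees(np.arctan2(T[1]-U[1],T[0]-U[0])))
a,b=g(78,84,.004),g(664,66,.004);print("plate",a,b,np.linalg.norm(a-b),np.degrees(np.arctan2(b[1]-a[1],b[0]-a[0])))
L=g(262,410,.021);Rr=g(497,400,.021);print("covers",L,Rr,(L+Rr)/2)
E
```

```text
[ 0.55762286 -0.19618032  0.056     ] [ 0.56428836 -0.29245661  0.056     ] yaw 93.96044183635551
tabs [ 0.55484365 -0.16600265  0.069     ] [ 0.56617233 -0.31753478  0.069     ] [ 0.56050799 -0.24176871  0.069     ] 0.15195501324050817 94.27552923836521
plate [ 0.48532675 -0.17033899  0.004     ] [ 0.62376405 -0.15998205  0.004     ] 0.1388241771533698 4.278510852609004
covers [ 0.53177824 -0.24371501  0.021     ] [ 0.58860714 -0.23862263  0.021     ] [ 0.56019269 -0.24116882  0.021     ]
```

```bash
python3 -c "
from h import *
rel((.5603,-.2415,.11),94.2);rel((.5603,-.2415,.05),94.2)"
```

```text
slide [-0.0258  0.0142  0.3559] rot [-0.002   0.0012 -0.062 ] t 1.75
slide [-0.0256  0.0144  0.5959] rot [-0.002   0.0012 -0.062 ] t 1.75
```

```bash
python3 -c "
from h import *
st()"
```

```text
t 1.75 tcp [ 0.5566 -0.2352  0.199 ] x-yaw 92.42 tilt [-0.0006 -0.001 ] F [-0.39 -0.89  0.24] w 0.0856
```

move_arm --targets '[{"slide": [-0.02, 0.01, 0.05], "rot": [0, 0, -0.06]}, {"slide": [-0.02, 0.01, 0.05], "rot": [0, 0, -0.06]}, {"slide": [-0.02, 0.01, 0.05], "rot": [0, 0, -0.06]}, {"slide": [-0.02, 0.01, 0.05], "rot": [0, 0, -0.06]}, {"slide": [-0.02, 0.01, 0.05], "rot": [0, 0, -0.06]}]' --fingers 0.4

```text
t: 2.17
tcp_pos: [0.5596, -0.24, 0.1875]
orientation: [2.14, 2.298, -0.0]
force: [1.1, -0.0, 0.1]
grip_width: 0.0597
```

```bash
python3 -c "
from h import *
st();c,p=cap('wrist');crop(c,210,70,230,240,3,'pics/w2.png');st();rel((.5603,-.2415,.11),94.2)
"
```

```text
t 2.17 tcp [ 0.5596 -0.24    0.1875] x-yaw 94.08 tilt [-0.0007  0.0007] F [ 1.11 -0.02  0.06] w 0.0597
t 2.22 tcp [ 0.5598 -0.2397  0.1874] x-yaw 94.11 tilt [-0.0007  0.0007] F [ 0.82 -0.21  0.06] w 0.06
slide [-0.007   0.0015  0.3097] rot [ 0.0015  0.0014 -0.003 ] t 2.22
```

View pics/w2.png

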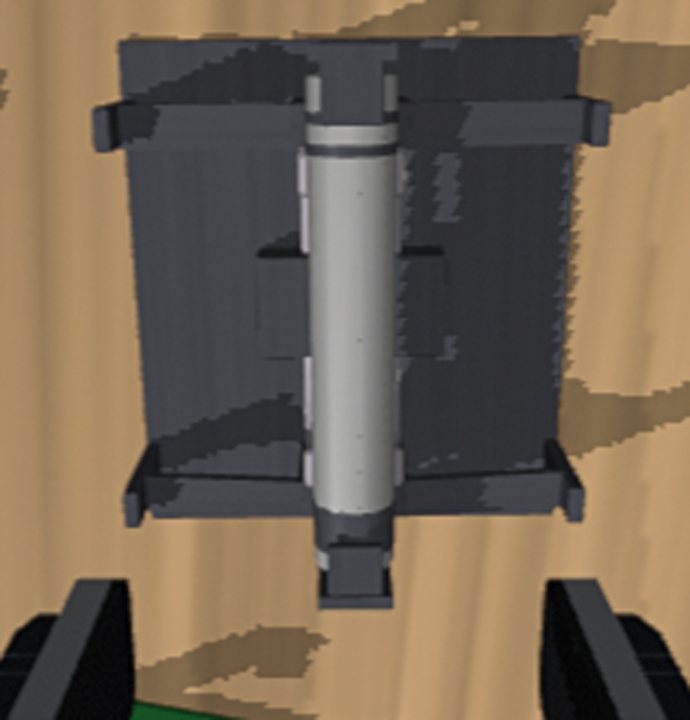

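```bash
python3 - <<'E'
from h import *
c,p=cap('wrist');st()
g=lambda u,v,z:cast(c,(210+u/3,70+v/3),z,p)
A=g(352,160,.056);B=g(354.5,500,.056);print(A,B,"yaw",np.degrees(np.arctan2(A[1]-B[1],A[0]-B[0])),"x at y=-.2415",np.interp(-.2415,[B[1],A[1]],[B[0],A[0]]))
T=g(352,45,.069);U=g(356,606,.069);print("tabs",T,U,(T+U)/2,np.linalg.norm(T-U),np.degrees(np.arctan2(T[1]-U[1],T[0]-U[0])))
E
```

```text
t 2.27 tcp [ 0.5598 -0.2395  0.1873] x-yaw 94.14 tilt [-0.0006  0.0007] F [-0.81  0.96  0.11] w 0.0598
[ 0.56030809 -0.18767746  0.056     ] [ 0.5685636  -0.28531427  0.056     ] yaw 94.83304678376696 x at y=-.2415 0.5648589636700624
tabs [ 0.5578918  -0.15888249  0.069     ] [ 0.57092632 -0.3130046   0.069     ] [ 0.56440906 -0.23594355  0.069     ] 0.15467230227043033 94.83415292271032
```

```bash
python3 -c "
from h import *
rel((.563,-.236,.09),94.6)"
```

```text
slide [0.0134 0.0134 0.3893] rot [ 0.0013  0.0011 -0.0162] t 2.27
```

move_arm --targets '[{"slide": [0.013, 0.013, 0.15], "rot": [0, 0, -0.016]}, {"slide": [0.013, 0.013, 0.3], "rot": [0, 0, -0.016]}, {"slide": [0.013, 0.013, 0.39], "rot": [0, 0, -0.016]}, {"slide": [0.013, 0.013, 0.39], "rot": [0, 0, -0.016]}, {"slide": [0.013, 0.013, 0.39], "rot": [0, 0, -0.016]}]'

```text
t: 2.68
tcp_pos: [0.5624, -0.2355, 0.0887]
orientation: [-2.128, -2.308, 0.001]
force: [0.7, 0.4, 0.6]
grip_width: 0.0599
```

```bash
python3 -c "
from h import *
c,p=cap('wrist');st();cv2.imwrite('pics/w3.png',c['frame'][:,:,::-1]);rel((.563,-.236,.05),94.6)
"
```

```text
t 2.73 tcp [ 0.5637 -0.2358  0.0903] x-yaw 94.64 tilt [-0.0004  0.0014] F [0.36 0.78 0.54] w 0.06
slide [-0.0003 -0.0032  0.1613] rot [0.0028 0.0008 0.0014] t 2.73
```

View pics/w3.png

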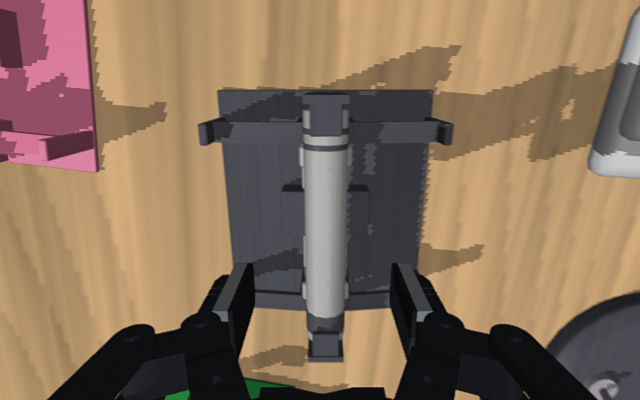

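```bash
python3 -c "
from h import *
c,p=cap('wrist');st()
g=lambda u,v,z:cast(c,(u,v),z,p)
print(proj(c,[[p[0][0],p[0][1],.052]],p))
A=g(326,145,.052);B=g(324.5,315,.052);print(A,B)
T=g(326,94,.069);U=g(326,360,.069);print(T,U,(T+U)/2,np.linalg.norm(T-U),np.degrees(np.arctan2(T[1]-U[1],T[0]-U[0])))"
```

```text
t 2.78 tcp [ 0.5643 -0.236   0.0912] x-yaw 94.64 tilt [-0.0013  0.0029] F [ 0.15  0.41 -0.34] w 0.0594
[[322.00393864 229.51990057]]
[ 0.56185138 -0.18581901  0.052     ] [ 0.57018711 -0.29523682  0.052     ]
[ 0.55934469 -0.15882314  0.069     ] [ 0.57267975 -0.31558685  0.069     ] [ 0.56601222 -0.23720499  0.069     ] 0.15732986165656349 94.86214359420518
```

move_arm --targets '[{"slide": [0.0, 0.006, 0.08], "rot": [0, 0, 0]}, {"slide": [0.0, 0.006, 0.162], "rot": [0, 0, 0]}, {"slide": [0.0, 0.006, 0.162], "rot": [0, 0, 0]}, {"slide": [0.0, 0.006, 0.162], "rot": [0, 0, 0]}]'

```text
t: 3.12
tcp_pos: [0.5648, -0.2358, 0.0499]
orientation: [2.129, 2.309, 0.0]
force: [-0.3, 0.0, -0.7]
grip_width: 0.0598
```

```bash
python3 -c "
from h import *
c,p=cap('wrist');st();cv2.imwrite('pics/w4.png',c['frame'][:,:,::-1]);rel((.566,-.237,.05),94.8);
c,p=cap('side');crop(c,280,150,100,100,6,'pics/s4.png')
"
```

```text
t 3.17 tcp [ 0.5655 -0.2359  0.0505] x-yaw 94.64 tilt [-0.0011  0.0022] F [0.65 0.2  1.1 ] w 0.06
slide [-0.0044  0.0018  0.0022] rot [ 0.0044  0.0021 -0.0057] t 3.17
```

View pics/w4.png

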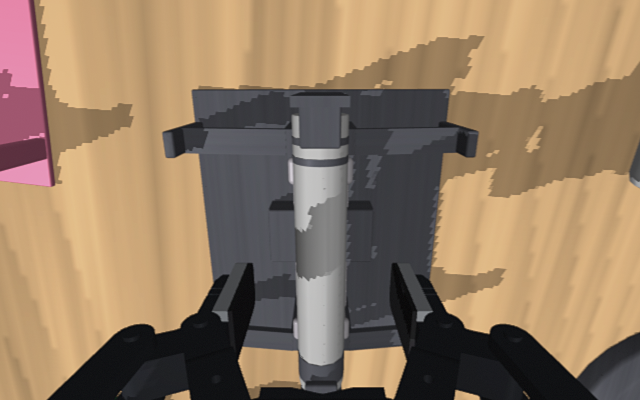

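View pics/s4.png

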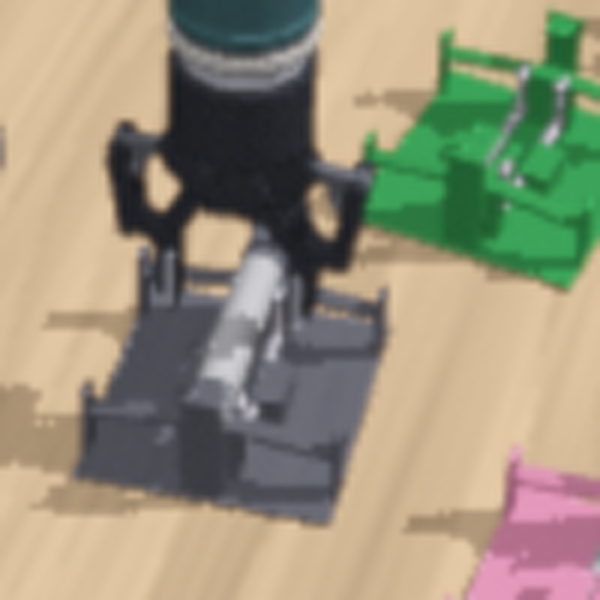

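```bash
python3 -c "
from h import *
c,p=cap('side');s=bot.observe();t=s['tcp_pos']
m=R.from_rotvec(s['orientation']).as_matrix()
q=lambda P:((proj(c,P)-[280,150])*6).round()
print('tips',q([t+m@[0,.03,.014],t+m@[0,-.03,.014]]))
u=m[:,0]
print('tab outer +,-',q([np.r_[.566,-.237,.069]+.077*u,np.r_[.566,-.237,.069]-.077*u]))
print('plate corners',q([np.r_[.566,-.237,-.0]+a*.079*u+b*.07*m[:,1]for a in(1,-1)for b in(1,-1)]))
"
```

```text
tips [[180. 333.]
 [289. 353.]]
tab outer +,- [[199. 395.]
 [269. 207.]]
plate corners [[ 69. 468.]
 [328. 518.]
 [147. 277.]
 [389. 320.]]
```

move_arm --targets '[{"slide": [0.0, 0.03, 0.0], "rot": [0, 0, 0]}, {"slide": [0.0, 0.06, 0.0], "rot": [0, 0, 0]}, {"slide": [0.0, 0.06, 0.0], "rot": [0, 0, 0]}, {"slide": [0.0, 0.06, 0.0], "rot": [0, 0, 0]}, {"slide": [0.0, 0.06, 0.0], "rot": [0, 0, 0]}]'

```text
t: 3.68
tcp_pos: [0.5793, -0.2343, 0.0486]
orientation: [-2.129, -2.31, 0.0]
force: [0.5, 0.7, -0.3]
grip_width: 0.0598
```

move_arm --targets '[{"slide": [0.0, 0.004, 0.0], "rot": [0, 0, 0]}, {"slide": [0.0, 0.008, 0.0], "rot": [0, 0, 0]}, {"slide": [0.0, 0.008, 0.0], "rot": [0, 0, 0]}]'

```text
t: 3.93
tcp_pos: [0.5813, -0.2343, 0.0486]
orientation: [2.13, 2.309, 0.0]
force: [0.6, -1.3, 0.1]
grip_width: 0.0597
```

move_arm --targets '[{"slide": [0.0, 0.004, 0.0], "rot": [0, 0, 0]}, {"slide": [0.0, 0.004, 0.0], "rot": [0, 0, 0]}]'

```text
t: 4.1
tcp_pos: [0.5824, -0.2342, 0.0487]
orientation: [2.13, 2.309, 0.0]
force: [-0.1, 0.3, -0.9]
grip_width: 0.0602
```

move_arm --targets '[{"slide": [0.0, 0.004, 0.0], "rot": [0, 0, 0]}, {"slide": [0.0, 0.006, 0.0], "rot": [0, 0, 0]}]'

```text
t: 4.27
tcp_pos: [0.5838, -0.2341, 0.0487]
orientation: [2.13, 2.309, 0.0]
force: [0.5, 0.9, 0.1]
grip_width: 0.0597
```

move_arm --targets '[{"slide": [0.0, 0.004, 0.0], "rot": [0, 0, 0]}, {"slide": [0.0, 0.004, 0.0], "rot": [0, 0, 0]}]'

```text
t: 4.43
tcp_pos: [0.585, -0.2339, 0.0487]
orientation: [2.129, 2.31, 0.0]
force: [0.2, -0.0, 0.6]
grip_width: 0.0596
```

move_arm --targets '[{"slide": [0.0, 0.003, 0.0], "rot": [0, 0, 0]}, {"slide": [0.0, 0.003, 0.0], "rot": [0, 0, 0]}]'

```text
t: 4.6
tcp_pos: [0.5856, -0.2339, 0.0487]
orientation: [2.13, 2.31, 0.0]
force: [-0.5, 0.2, 0.7]
grip_width: 0.0599
```

move_arm --targets '[{"slide": [0.0, 0.003, 0.0], "rot": [0, 0, 0]}, {"slide": [0.0, 0.003, 0.0], "rot": [0, 0, 0]}]'

```text
t: 4.77
tcp_pos: [0.5864, -0.2338, 0.0487]
orientation: [2.13, 2.31, 0.0]
force: [-0.1, 0.0, -0.4]
grip_width: 0.06
```

move_arm --targets '[{"slide": [0.0, 0.003, 0.0], "rot": [0, 0, 0]}, {"slide": [0.0, 0.003, 0.0], "rot": [0, 0, 0]}]'

```text
t: 4.93
tcp_pos: [0.5871, -0.2338, 0.0487]
orientation: [2.13, 2.309, 0.0]
force: [0.7, 0.4, 0.2]
grip_width: 0.0596
```

move_arm --targets '[{"slide": [0.0, 0.003, 0.0], "rot": [0, 0, 0]}, {"slide": [0.0, 0.003, 0.0], "rot": [0, 0, 0]}]'

```text
t: 5.1
tcp_pos: [0.5879, -0.2337, 0.0487]
orientation: [2.13, 2.309, 0.0]
force: [-0.4, -0.7, -0.0]
grip_width: 0.0601
```

No contact yet, so I'll look.

```bash
python3 -c "
from h import *
c,p=cap('wrist');st();cv2.imwrite('pics/w5.png',c['frame'][:,:,::-1])
"
```

```text
t 5.15 tcp [ 0.5878 -0.2338  0.0487] x-yaw 94.64 tilt [-0.0001  0.    ] F [-0.16 -0.28 -0.07] w 0.0599
```

View pics/w5.png

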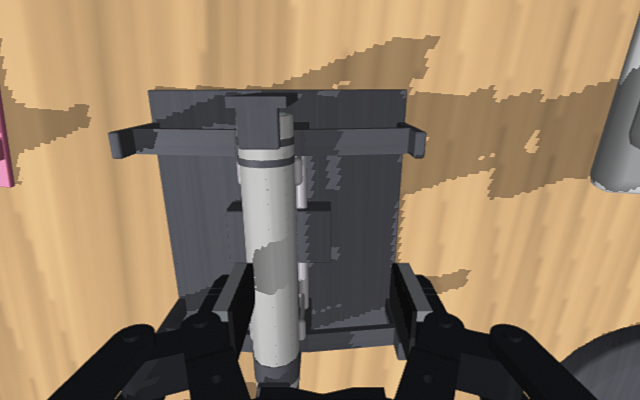

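move_arm --targets '[{"slide": [0.0, 0.003, 0.0], "rot": [0, 0, 0]}, {"slide": [0.0, 0.003, 0.0], "rot": [0, 0, 0]}]'

```text
t: 5.32
tcp_pos: [0.5886, -0.2337, 0.0487]
orientation: [2.13, 2.309, 0.0]
force: [-0.3, -0.6, 0.2]
grip_width: 0.0596
```

move_arm --targets '[{"slide": [0.0, 0.003, 0.0], "rot": [0, 0, 0]}, {"slide": [0.0, 0.003, 0.0], "rot": [0, 0, 0]}]'

```text
t: 5.48
tcp_pos: [0.5894, -0.2336, 0.0487]
orientation: [2.13, 2.309, 0.0]
force: [0.8, -0.3, -0.4]
grip_width: 0.0602
```

move_arm --targets '[{"slide": [0.0, 0.003, 0.0], "rot": [0, 0, 0]}, {"slide": [0.0, 0.003, 0.0], "rot": [0, 0, 0]}]'

```text
t: 5.65
tcp_pos: [0.5901, -0.2336, 0.0487]
orientation: [2.13, 2.309, 0.0]
force: [-0.5, -0.8, -0.3]
grip_width: 0.0597
```

```bash
python3 -c "
from h import *
c,p=cap('wrist');st();crop(c,200,80,150,150,5,'pics/w6.png');crop(c,160,240,280,160,2.8,'pics/w6b.png')
"
```

```text
t 5.7 tcp [ 0.5901 -0.2336  0.0486] x-yaw 94.64 tilt [-0.  0.] F [ 0.58 -0.11 -0.43] w 0.0597
```

View pics/w6.png

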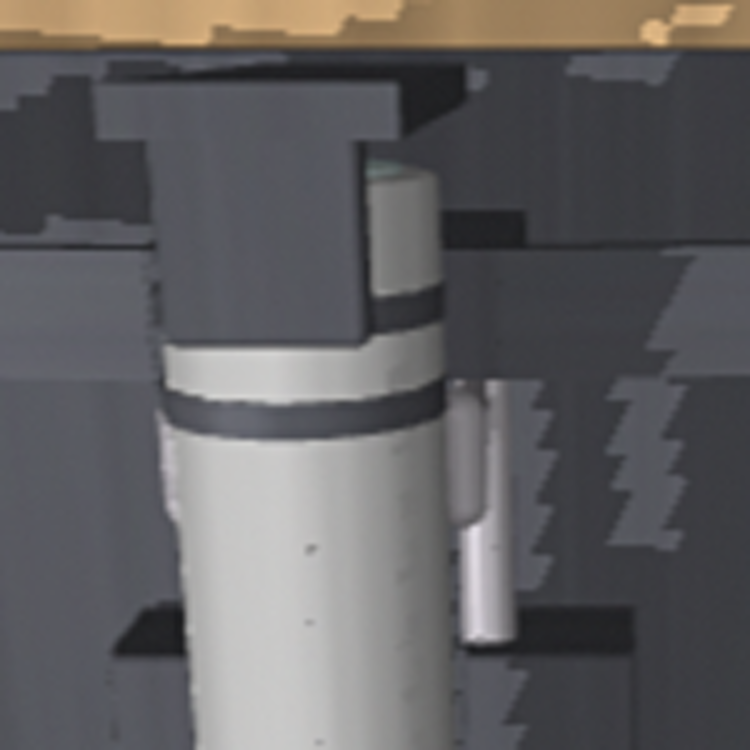

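View pics/w6b.png

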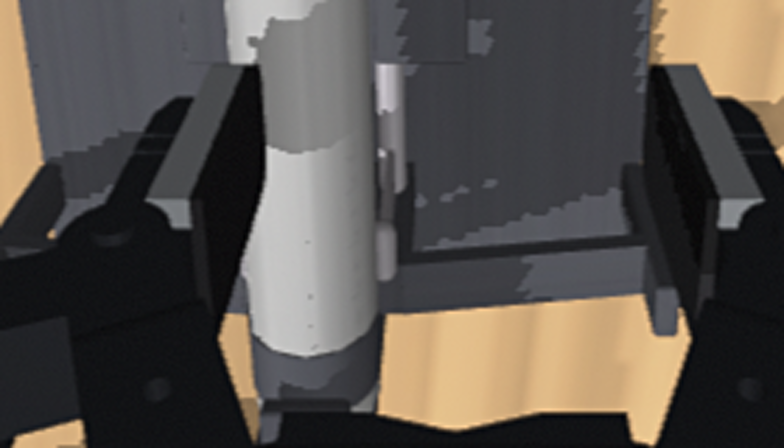

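```bash
python3 -c "
from h import *
c,p=cap('wrist');st()
m=R.from_rotvec(p[1]).as_matrix()
for w,v in((192+455,600),(182+450,480),(195+458,740)):
  P=cast(c,(200+w/10,80+v/5),.054,p);print(P,m.T@(P-p[0]))
for u,v in((247,264),(392,264)):
  P=cast(c,(u,v),p[0][2]-.012,p);print('tip',m.T@(P-p[0]))
"
```

```text
t 5.75 tcp [ 0.59   -0.2336  0.0487] x-yaw 94.64 tilt [-0. -0.] F [ 0.39 -0.54 -0.02] w 0.06
[ 0.56186997 -0.20309023  0.054     ] [ 0.03264342 -0.02562782 -0.00535722]
[ 0.56089131 -0.19212645  0.054     ] [ 0.04365044 -0.02571692 -0.00535729]
[ 0.56254444 -0.2165708   0.054     ] [ 0.01915245 -0.02604536 -0.00535716]
tip [-0.0086597  -0.03976351  0.01199834]
tip [-0.0086505   0.03699508  0.01200165]
```

move_arm --targets '[{"slide": [0.0, 0.004, 0.0], "rot": [0, 0, 0]}, {"slide": [0.0, 0.004, 0.0], "rot": [0, 0, 0]}]'

```text
t: 5.92
tcp_pos: [0.5911, -0.2335, 0.0487]
orientation: [2.13, 2.309, 0.0]
force: [0.2, 0.5, -0.0]
grip_width: 0.0594
```

move_arm --targets '[{"slide": [0.0, 0.004, 0.0], "rot": [0, 0, 0]}, {"slide": [0.0, 0.004, 0.0], "rot": [0, 0, 0]}]'

```text
t: 6.08
tcp_pos: [0.5922, -0.2333, 0.0487]
orientation: [2.129, 2.31, 0.0]
force: [0.3, -0.1, 0.3]
grip_width: 0.0596
```

move_arm --targets '[{"slide": [0.0, 0.004, 0.0], "rot": [0, 0, 0]}, {"slide": [0.0, 0.004, 0.0], "rot": [0, 0, 0]}]'

```text
t: 6.25
tcp_pos: [0.5932, -0.2333, 0.0487]
orientation: [2.13, 2.309, 0.0]
force: [-0.4, -0.4, -0.3]
grip_width: 0.06
```

```bash
python3 -c "
from h import *
c,p=cap('wrist');st();crop(c,160,80,280,320,1.8,'pics/w7.png')
c,p=cap('side');crop(c,280,150,100,100,6,'pics/s7.png')
"
```

```text
t 6.3 tcp [ 0.5931 -0.2333  0.0487] x-yaw 94.64 tilt [-0.  0.] F [ 0.05 -0.66 -0.5 ] w 0.06
```

View pics/w7.png

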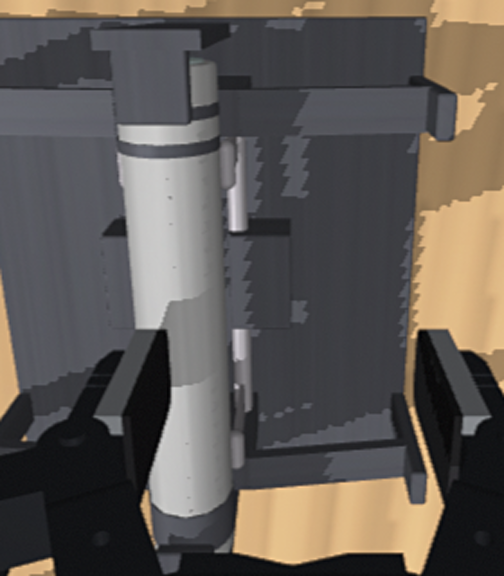

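View pics/s7.png

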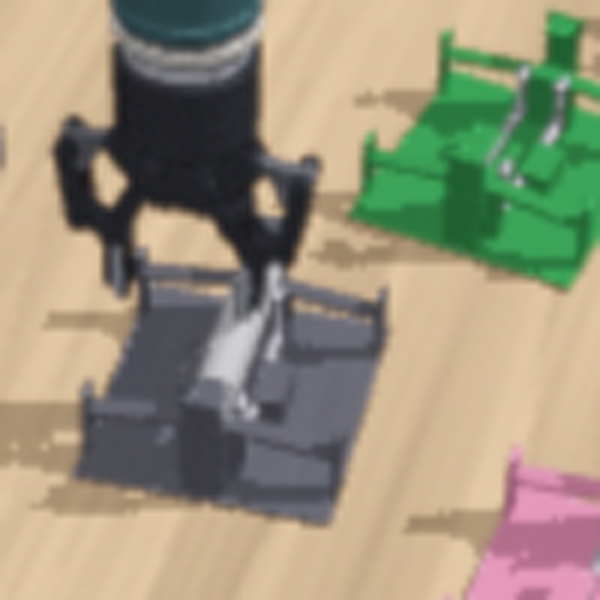

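```bash
python3 -c "
from h import *
c,p=cap('wrist');m=R.from_rotvec(p[1]).as_matrix()
for z in(-.02,0,.003,.009,.022):
  print(z,[proj(c,[p[0]+m@[x,-.03,z]],p).round(0).tolist() for x in(.011,-.011)])
s,_=cap('side')
for z in(0,.009,.022):print(((proj(s,[p[0]+m@[0,-.03,z],p[0]+m@[0,.03,z]])-[280,150])*6).round())
"
```

```text
-0.02 [[[252.0, 259.0]], [[255.0, 303.0]]]
0 [[[260.0, 239.0]], [[262.0, 280.0]]]
0.003 [[[261.0, 237.0]], [[263.0, 277.0]]]
0.009 [[[263.0, 232.0]], [[265.0, 271.0]]]
0.022 [[[266.0, 222.0]], [[268.0, 259.0]]]
[[239. 329.]
 [131. 309.]]
[[239. 341.]
 [131. 322.]]
[[239. 359.]
 [131. 339.]]
```

```bash
python3 -c "
from h import *
print(bot.tip_reach,[a for a in dir(bot) if a[0]!='_'])
c,p=cap('side');cv2.imwrite('pics/s8.png',cv2.resize(c['frame'][100:240,260:420,::-1],None,fx=5,fy=4,interpolation=2))
"
```

```text
0.022 ['IKError', 'capture', 'observe', 'sign_off', 'tip_reach']
```

View pics/s8.png

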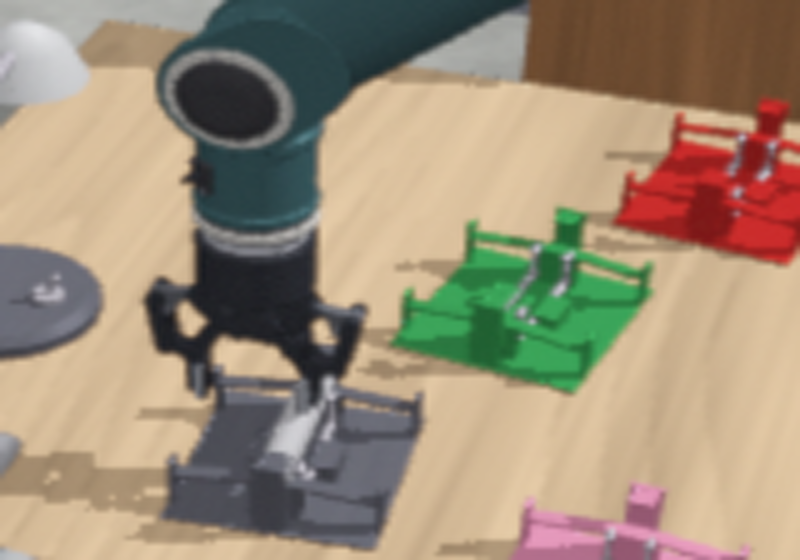

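```bash
python3 -c "
from h import *
s,_=cap('side');c,p=cap('wrist');m=R.from_rotvec(p[1]).as_matrix()
Rm=cv2.Rodrigues(np.asarray(s['rvec'],float))[0];print('sidecam',-Rm.T@np.asarray(s['tvec']).ravel())
for z in(.02,.03,.04,.05,.06,.07,.08):
  a=cast(s,(300,197.5),z);b=cast(c,(392,264),z,p);print(z,a.round(4),b.round(4),np.linalg.norm(a-b).round(4),'tool',(m.T@(b-p[0])).round(4))
"
```

```text
sidecam [0.21878655 0.85834709 1.09788722]
0.02 [ 0.6463 -0.2774  0.02  ] [ 0.6349 -0.2476  0.02  ] 0.0319 tool [-0.0176  0.0407  0.0287]
0.03 [ 0.6423 -0.2669  0.03  ] [ 0.6323 -0.2424  0.03  ] 0.0265 tool [-0.0122  0.0385  0.0187]
0.04 [ 0.6384 -0.2563  0.04  ] [ 0.6297 -0.2372  0.04  ] 0.021 tool [-0.0069  0.0363  0.0087]
0.05 [ 0.6344 -0.2458  0.05  ] [ 0.627 -0.232  0.05 ] 0.0157 tool [-0.0015  0.0341 -0.0013]
0.06 [ 0.6305 -0.2353  0.06  ] [ 0.6244 -0.2268  0.06  ] 0.0104 tool [ 0.0039  0.0318 -0.0113]
0.07 [ 0.6265 -0.2247  0.07  ] [ 0.6217 -0.2216  0.07  ] 0.0057 tool [ 0.0093  0.0296 -0.0213]
0.08 [ 0.6225 -0.2142  0.08  ] [ 0.6191 -0.2164  0.08  ] 0.0041 tool [ 0.0147  0.0274 -0.0313]
```

Triangulating from both cameras puts the fingertips at z≈0.07, about 35 mm behind where they should be. They passed over the torch without touching it. I'll go back to centre and descend further, watching the force.

move_arm --targets '[{"slide": [-0.004, -0.06, 0.0], "rot": [0, 0, 0]}, {"slide": [-0.007, -0.108, 0.0], "rot": [0, 0, -0.005]}, {"slide": [-0.007, -0.108, 0.0], "rot": [0, 0, -0.005]}, {"slide": [-0.007, -0.108, 0.0], "rot": [0, 0, -0.005]}, {"slide": [-0.007, -0.108, 0.0], "rot": [0, 0, -0.005]}]'

```text
t: 7.02
tcp_pos: [0.5671, -0.2372, 0.049]
orientation: [2.126, 2.311, 0.001]
force: [-0.3, -0.4, 0.1]
grip_width: 0.0596
```

move_arm --targets '[{"slide": [0, 0, 0.01], "rot": [0, 0, 0]}, {"slide": [0, 0, 0.02], "rot": [0, 0, 0]}, {"slide": [0, 0, 0.03], "rot": [0, 0, 0]}, {"slide": [0, 0, 0.04], "rot": [0, 0, 0]}, {"slide": [0, 0, 0.04], "rot": [0, 0, 0]}]'

```text
t: 7.43
tcp_pos: [0.5658, -0.237, 0.0378]
orientation: [-2.126, -2.311, 0.001]
force: [-0.5, -0.4, -0.4]
grip_width: 0.0598
```

```bash
python3 -c "
from h import *
c,p=cap('wrist');st();cv2.imwrite('pics/w9.png',c['frame'][:,:,::-1])
c,p=cap('side');crop(c,280,150,100,100,6,'pics/s9.png')
"
```

```text
t 7.48 tcp [ 0.566  -0.2371  0.0381] x-yaw 94.79 tilt [ 0.0004 -0.0008] F [ 0.63  0.77 -0.64] w 0.0599
```

View pics/w9.png

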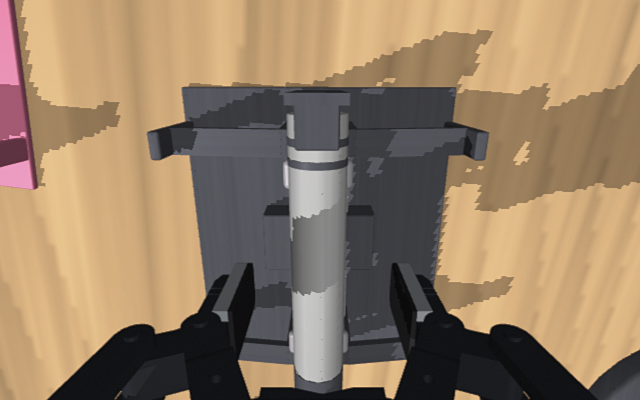

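View pics/s9.png

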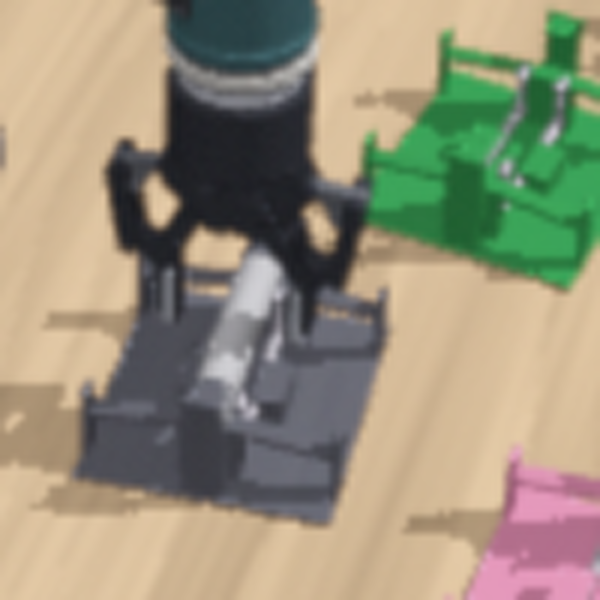

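move_arm --targets '[{"slide": [0, 0, 0.015], "rot": [0, 0, 0]}, {"slide": [0, 0, 0.03], "rot": [0, 0, 0]}, {"slide": [0, 0, 0.045], "rot": [0, 0, 0]}, {"slide": [0, 0, 0.06], "rot": [0, 0, 0]}, {"slide": [0, 0, 0.06], "rot": [0, 0, 0]}]'

```text
t: 7.95
tcp_pos: [0.5655, -0.237, 0.0226]
orientation: [-2.126, -2.311, 0.001]
force: [-0.2, 0.1, -1.1]
grip_width: 0.0599
```

```bash
python3 -c "
from h import *
c,p=cap('wrist');st();cv2.imwrite('pics/w10.png',c['frame'][:,:,::-1])
c,p=cap('side');crop(c,280,150,100,100,6,'pics/s10.png')
"
```

```text
t 8.0 tcp [ 0.5658 -0.2371  0.023 ] x-yaw 94.78 tilt [ 0.0005 -0.001 ] F [0.46 0.34 0.31] w 0.06
```

View pics/w10.png

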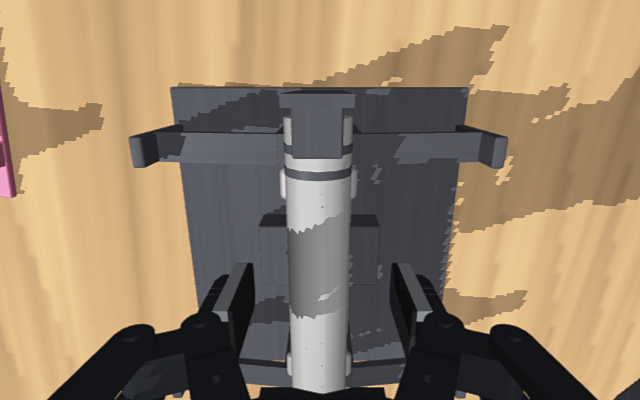

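View pics/s10.png

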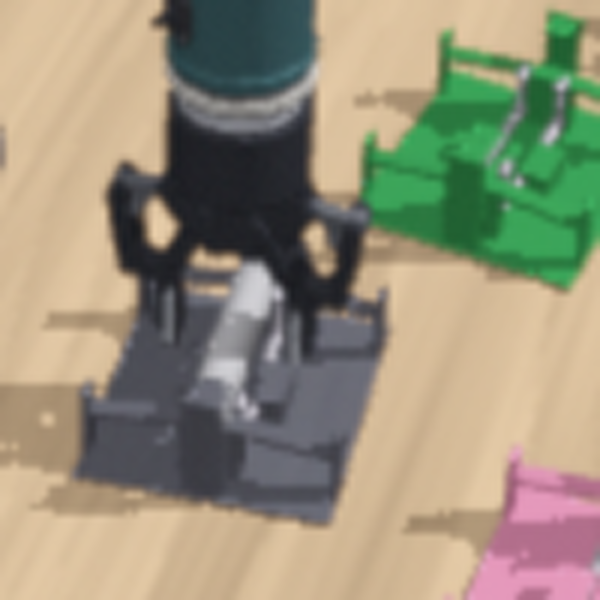

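move_arm --targets '[{"slide": [0, 0, 0.012], "rot": [0, 0, 0]}, {"slide": [0, 0, 0.024], "rot": [0, 0, 0]}, {"slide": [0, 0, 0.036], "rot": [0, 0, 0]}, {"slide": [0, 0, 0.036], "rot": [0, 0, 0]}]'

```text
t: 8.38
tcp_pos: [0.5657, -0.2371, 0.014]
orientation: [-2.126, -2.311, 0.001]
force: [0.3, -0.5, -0.2]
grip_width: 0.0598
```

move_arm --targets '[{"slide": [0.0, 0.02, 0.0], "rot": [0, 0, 0]}, {"slide": [0.0, 0.04, 0.0], "rot": [0, 0, 0]}, {"slide": [0.0, 0.056, 0.0], "rot": [0, 0, 0]}, {"slide": [0.0, 0.056, 0.0], "rot": [0, 0, 0]}, {"slide": [0.0, 0.056, 0.0], "rot": [0, 0, 0]}]'

```text
t: 8.8
tcp_pos: [0.5806, -0.2358, 0.0147]
orientation: [2.126, 2.312, 0.0]
force: [-0.8, -1.1, -0.1]
grip_width: 0.0596
```

move_arm --targets '[{"slide": [0.0, 0.004, 0.0], "rot": [0, 0, 0]}, {"slide": [0.0, 0.004, 0.0], "rot": [0, 0, 0]}]'

```text
t: 8.97
tcp_pos: [0.5812, -0.236, 0.0147]
orientation: [2.127, 2.312, -0.0]
force: [-0.3, -0.4, -0.1]
grip_width: 0.0599
```

move_arm --targets '[{"slide": [0.0, 0.004, 0.0], "rot": [0, 0, 0]}, {"slide": [0.0, 0.004, 0.0], "rot": [0, 0, 0]}]'

```text
t: 9.13
tcp_pos: [0.5822, -0.236, 0.0147]
orientation: [2.127, 2.312, 0.0]
force: [0.5, -0.3, -1.0]
grip_width: 0.0595
```

move_arm --targets '[{"slide": [0.0, 0.004, 0.0], "rot": [0, 0, 0]}, {"slide": [0.0, 0.004, 0.0], "rot": [0, 0, 0]}]'

```text
t: 9.3
tcp_pos: [0.5824, -0.236, 0.0145]
orientation: [-2.126, -2.311, 0.002]
force: [-1.9, 0.9, 1.5]
grip_width: 0.0599
```

move_arm --targets '[{"slide": [0.0, 0.004, 0.0], "rot": [0, 0, 0]}, {"slide": [0.0, 0.004, 0.0], "rot": [0, 0, 0]}]'

```text
t: 9.47
tcp_pos: [0.5825, -0.236, 0.0145]
orientation: [-2.126, -2.31, 0.004]
force: [-5.1, -0.1, 3.7]
grip_width: 0.0595
```

move_arm --targets '[{"slide": [0.0, 0.003, 0.0], "rot": [0, 0, 0]}, {"slide": [0.0, 0.003, 0.0], "rot": [0, 0, 0]}, {"slide": [0.0, 0.003, 0.0], "rot": [0, 0, 0]}]'

```text
t: 9.72
tcp_pos: [0.5829, -0.236, 0.0144]
orientation: [-2.125, -2.309, 0.005]
force: [-6.3, -0.4, 2.8]
grip_width: 0.0598
```

move_arm --targets '[{"slide": [0.0, 0.002, 0.0], "rot": [0, 0, 0]}, {"slide": [0.0, 0.002, 0.0], "rot": [0, 0, 0]}, {"slide": [0.0, 0.002, 0.0], "rot": [0, 0, 0]}]'

```text
t: 9.97
tcp_pos: [0.5832, -0.2359, 0.0144]
orientation: [-2.125, -2.309, 0.005]
force: [-5.7, 0.4, 4.0]
grip_width: 0.0601
```

move_arm --targets '[{"slide": [0.0, 0.003, 0.0], "rot": [0, 0, 0]}, {"slide": [0.0, 0.003, 0.0], "rot": [0, 0, 0]}, {"slide": [0.0, 0.003, 0.0], "rot": [0, 0, 0]}]'

```text
t: 10.22
tcp_pos: [0.5836, -0.2359, 0.0143]
orientation: [-2.125, -2.309, 0.006]
force: [-6.0, -0.0, 4.7]
grip_width: 0.0594
```

move_arm --targets '[{"slide": [0.0, 0.003, 0.0], "rot": [0, 0, 0]}, {"slide": [0.0, 0.003, 0.0], "rot": [0, 0, 0]}, {"slide": [0.0, 0.003, 0.0], "rot": [0, 0, 0]}]'

```text
t: 10.47
tcp_pos: [0.5838, -0.2359, 0.0142]
orientation: [-2.125, -2.308, 0.007]
force: [-7.6, -0.1, 5.0]
grip_width: 0.0598
```

move_arm --targets '[{"slide": [0.0, 0.005, 0.0], "rot": [0, 0, 0]}, {"slide": [0.0, 0.005, 0.0], "rot": [0, 0, 0]}, {"slide": [0.0, 0.005, 0.0], "rot": [0, 0, 0]}]'

```text
t: 10.72
tcp_pos: [0.584, -0.2359, 0.014]
orientation: [-2.124, -2.306, 0.009]
force: [-10.1, 0.5, 7.1]
grip_width: 0.0596
```

move_arm --targets '[{"slide": [0.0, 0.004, 0.0], "rot": [0, 0, 0]}, {"slide": [0.0, 0.004, 0.0], "rot": [0, 0, 0]}, {"slide": [0.0, 0.004, 0.0], "rot": [0, 0, 0]}]'

```text
t: 10.97
tcp_pos: [0.5841, -0.2359, 0.0139]
orientation: [-2.123, -2.305, 0.011]
force: [-12.5, 0.2, 8.0]
grip_width: 0.0592
```

```bash
python3 -c "
from h import *
c,p=cap('wrist');st();cv2.imwrite('pics/w11.png',c['frame'][:,:,::-1])
"
```

```text
t 11.02 tcp [ 0.5842 -0.2359  0.0139] x-yaw 94.71 tilt [ 0.0009 -0.0103] F [-11.8   -0.54   9.55] w 0.0596
```

View pics/w11.png

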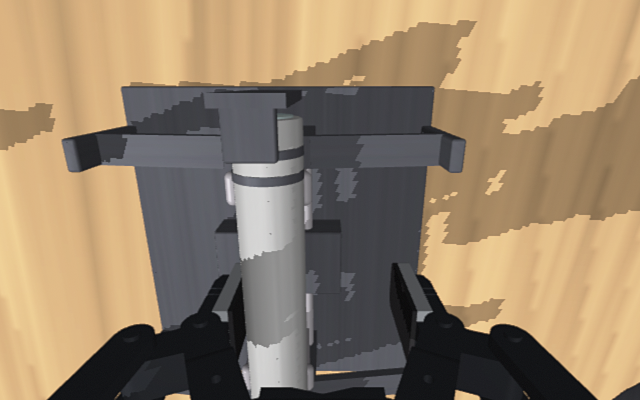

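The torch stalled after about 1.8 mm while the force rose to 12.5 N, so the +x jaw looks blocked. I'll back off and feel the -x side.

move_arm --targets '[{"slide": [0.0, -0.04, 0.0], "rot": [0, 0, 0]}, {"slide": [0.0, -0.08, 0.0], "rot": [0, 0, 0]}, {"slide": [0.0, -0.13, 0.0], "rot": [0, 0, 0]}, {"slide": [0.0, -0.13, 0.0], "rot": [0, 0, 0]}, {"slide": [0.0, -0.13, 0.0], "rot": [0, 0, 0]}]'

```text
t: 11.43
tcp_pos: [0.5567, -0.2384, 0.0149]
orientation: [2.127, 2.311, 0.001]
force: [0.3, 0.1, -0.2]
grip_width: 0.0598
```

```bash
python3 -c "
from h import *
st()
"
```

```text
t 11.43 tcp [ 0.5567 -0.2384  0.0149] x-yaw 94.74 tilt [-0.0003  0.0009] F [ 0.29  0.09 -0.2 ] w 0.0598
```

move_arm --targets '[{"slide": [0.0, -0.016, 0.0], "rot": [0, 0, 0]}, {"slide": [0.0, -0.032, 0.0], "rot": [0, 0, 0]}, {"slide": [0.0, -0.032, 0.0], "rot": [0, 0, 0]}, {"slide": [0.0, -0.032, 0.0], "rot": [0, 0, 0]}]'

```text
t: 11.77
tcp_pos: [0.5488, -0.2387, 0.0146]
orientation: [2.127, 2.312, 0.0]
force: [-0.2, 0.0, -0.8]
grip_width: 0.0595
```

move_arm --targets '[{"slide": [0.0, -0.006, 0.0], "rot": [0, 0, 0]}, {"slide": [0.0, -0.01, 0.0], "rot": [0, 0, 0]}, {"slide": [0.0, -0.01, 0.0], "rot": [0, 0, 0]}]'

```text
t: 12.02
tcp_pos: [0.5462, -0.2389, 0.0146]
orientation: [-2.127, -2.312, 0.0]
force: [-0.0, 0.0, -0.2]
grip_width: 0.0596
```

move_arm --targets '[{"slide": [0.0, -0.006, 0.0], "rot": [0, 0, 0]}, {"slide": [0.0, -0.01, 0.0], "rot": [0, 0, 0]}, {"slide": [0.0, -0.01, 0.0], "rot": [0, 0, 0]}]'

```text
t: 12.27
tcp_pos: [0.5452, -0.239, 0.0153]
orientation: [2.125, 2.311, 0.003]
force: [3.6, 1.3, 0.9]
grip_width: 0.0598
```

move_arm --targets '[{"slide": [0.0, -0.006, 0.0], "rot": [0, 0, 0]}, {"slide": [0.0, -0.006, 0.0], "rot": [0, 0, 0]}, {"slide": [0.0, -0.006, 0.0], "rot": [0, 0, 0]}]'

```text
t: 12.52
tcp_pos: [0.5429, -0.2392, 0.015]
orientation: [2.126, 2.312, 0.001]
force: [3.7, 0.8, 0.9]
grip_width: 0.0597
```

move_arm --targets '[{"slide": [0.0, -0.006, 0.0], "rot": [0, 0, 0]}, {"slide": [0.0, -0.006, 0.0], "rot": [0, 0, 0]}, {"slide": [0.0, -0.006, 0.0], "rot": [0, 0, 0]}]'

```text
t: 12.77
tcp_pos: [0.5409, -0.2394, 0.0148]
orientation: [2.127, 2.312, 0.0]
force: [4.6, 0.7, 1.1]
grip_width: 0.0596
```

move_arm --targets '[{"slide": [0.0, -0.006, 0.0], "rot": [0, 0, 0]}, {"slide": [0.0, -0.006, 0.0], "rot": [0, 0, 0]}, {"slide": [0.0, -0.006, 0.0], "rot": [0, 0, 0]}]'

```text
t: 13.02
tcp_pos: [0.5396, -0.2395, 0.0149]
orientation: [2.126, 2.312, 0.001]
force: [4.6, 1.0, 2.9]
grip_width: 0.0599
```

The -x jaw gives at about 4.6 N, so it is the free one. I'll keep pushing.

move_arm --targets '[{"slide": [0.0, -0.006, 0.0], "rot": [0, 0, 0]}, {"slide": [0.0, -0.012, 0.0], "rot": [0, 0, 0]}, {"slide": [0.0, -0.018, 0.0], "rot": [0, 0, 0]}, {"slide": [0.0, -0.024, 0.0], "rot": [0, 0, 0]}, {"slide": [0.0, -0.024, 0.0], "rot": [0, 0, 0]}]'

```text
t: 13.43
tcp_pos: [0.5351, -0.2399, 0.0156]
orientation: [2.124, 2.31, 0.003]
force: [5.9, 1.3, 4.9]
grip_width: 0.0597
```

move_arm --targets '[{"slide": [0.0, -0.006, 0.0], "rot": [0, 0, 0]}, {"slide": [0.0, -0.012, 0.0], "rot": [0, 0, 0]}, {"slide": [0.0, -0.018, 0.0], "rot": [0, 0, 0]}, {"slide": [0.0, -0.024, 0.0], "rot": [0, 0, 0]}, {"slide": [0.0, -0.024, 0.0], "rot": [0, 0, 0]}]'

```text
t: 13.85
tcp_pos: [0.5293, -0.2405, 0.0157]
orientation: [2.124, 2.31, 0.003]
force: [5.5, 1.3, 3.9]
grip_width: 0.0592
```

move_arm --targets '[{"slide": [0.0, -0.006, 0.0], "rot": [0, 0, 0]}, {"slide": [0.0, -0.012, 0.0], "rot": [0, 0, 0]}, {"slide": [0.0, -0.018, 0.0], "rot": [0, 0, 0]}, {"slide": [0.0, -0.024, 0.0], "rot": [0, 0, 0]}, {"slide": [0.0, -0.024, 0.0], "rot": [0, 0, 0]}]'

```text
t: 14.27
tcp_pos: [0.5217, -0.2411, 0.0151]
orientation: [2.126, 2.311, 0.001]
force: [4.8, 0.5, 3.2]
grip_width: 0.0598
```

```bash
python3 -c "
from h import *
c,p=cap('wrist');st();cv2.imwrite('pics/w12.png',c['frame'][:,:,::-1])
"
```

```text
t 14.32 tcp [ 0.5218 -0.2412  0.0151] x-yaw 94.78 tilt [-0.0005  0.0009] F [5.1  0.53 2.78] w 0.0597
```

View pics/w12.png

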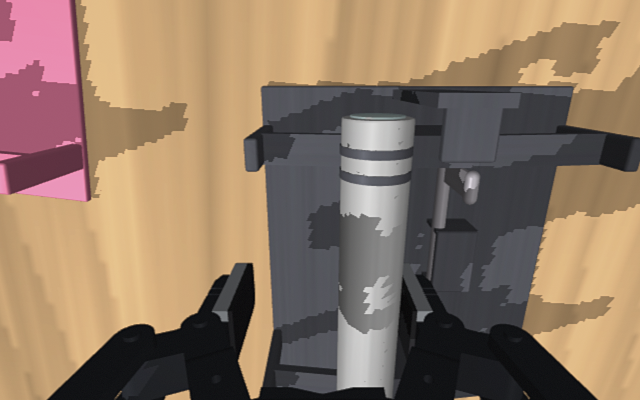

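move_arm --targets '[{"slide": [0.0, -0.006, 0.0], "rot": [0, 0, 0]}, {"slide": [0.0, -0.012, 0.0], "rot": [0, 0, 0]}, {"slide": [0.0, -0.018, 0.0], "rot": [0, 0, 0]}, {"slide": [0.0, -0.024, 0.0], "rot": [0, 0, 0]}, {"slide": [0.0, -0.03, 0.0], "rot": [0, 0, 0]}]'

```text
t: 14.73
tcp_pos: [0.5112, -0.2417, 0.0136]
orientation: [-2.125, -2.308, 0.004]
force: [0.5, -0.5, 0.6]
grip_width: 0.0595
```

move_arm --targets '[{"slide": [0.0, -0.006, 0.0], "rot": [0, 0, 0]}, {"slide": [0.0, -0.012, 0.0], "rot": [0, 0, 0]}, {"slide": [0.0, -0.018, 0.0], "rot": [0, 0, 0]}, {"slide": [0.0, -0.024, 0.0], "rot": [0, 0, 0]}, {"slide": [0.0, -0.03, 0.0], "rot": [0, 0, 0]}]'

```text
t: 15.15
tcp_pos: [0.5061, -0.2423, 0.0146]
orientation: [-2.127, -2.312, 0.0]
force: [0.3, 0.2, -0.5]
grip_width: 0.0597
```

```bash
python3 -c "
from h import *
c,p=cap('wrist');st();cv2.imwrite('pics/w13.png',c['frame'][:,:,::-1])
"
```

```text
t 15.2 tcp [ 0.5058 -0.2423  0.0146] x-yaw 94.77 tilt [ 0.     -0.0007] F [-0.47 -0.61 -1.26] w 0.0599
```

View pics/w13.png

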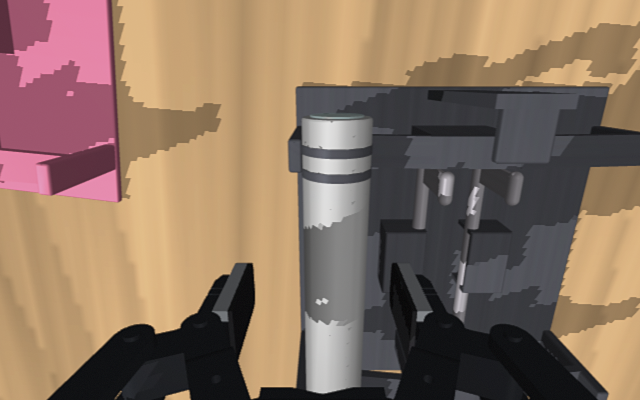

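move_arm --targets '[{"slide": [0.0, 0.028, 0.0], "rot": [0, 0, 0]}, {"slide": [0.0, 0.028, 0.0], "rot": [0, 0, 0]}, {"slide": [0.0, 0.028, 0.0], "rot": [0, 0, 0]}, {"slide": [0.0, 0.028, 0.0], "rot": [0, 0, 0]}]'

```text
t: 15.53
tcp_pos: [0.5136, -0.2415, 0.0146]
orientation: [-2.126, -2.313, -0.0]
force: [-0.2, -0.1, 0.6]
grip_width: 0.0599
```

move_arm --targets '[{"slide": [0, 0, 0]}, {"slide": [0, 0, 0]}, {"slide": [0, 0, 0]}]' --fingers 0.0 --squeeze 30

```text
schema error: expected keys slide, rot
```

```bash
python3 -c "
from h import *
c,p=cap('wrist');st();cv2.imwrite('pics/w14.png',c['frame'][:,:,::-1])
"
```

```text
t 15.58 tcp [ 0.5134 -0.2415  0.0146] x-yaw 94.79 tilt [ 0.0001 -0.0002] F [-0.3  -0.    0.38] w 0.0598
```

View pics/w14.png

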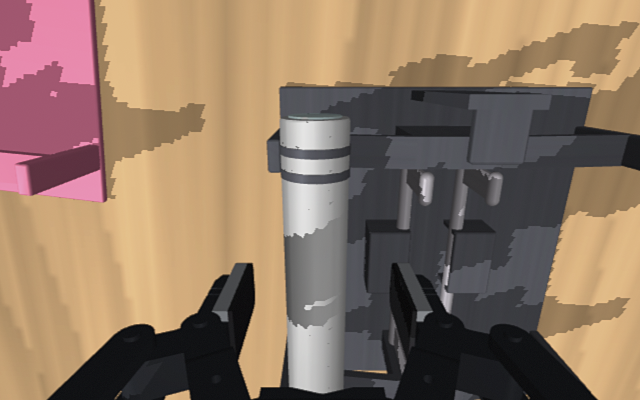

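move_arm --targets '[{"slide": [0, -0.009, 0], "rot": [0, 0, 0]}, {"slide": [0, -0.009, 0], "rot": [0, 0, 0]}, {"slide": [0, -0.009, 0], "rot": [0, 0, 0]}, {"slide": [0, -0.009, 0], "rot": [0, 0, 0]}]' --fingers -0.1 --squeeze 30

```text
t: 15.92
tcp_pos: [0.511, -0.2419, 0.0147]
orientation: [-2.127, -2.312, 0.0]
force: [-0.4, -0.5, -0.2]
grip_width: 0.0384
```

```bash
python3 -c "
from h import *
c,p=cap('wrist');st();crop(c,160,80,320,320,1.8,'pics/w15.png')
c,p=cap('side');crop(c,280,150,100,100,6,'pics/s15.png')
"
```

```text
t 15.97 tcp [ 0.5111 -0.2419  0.0147] x-yaw 94.78 tilt [-0.0001  0.0001] F [ 1.64  0.54 -0.19] w 0.0383
```

View pics/w15.png

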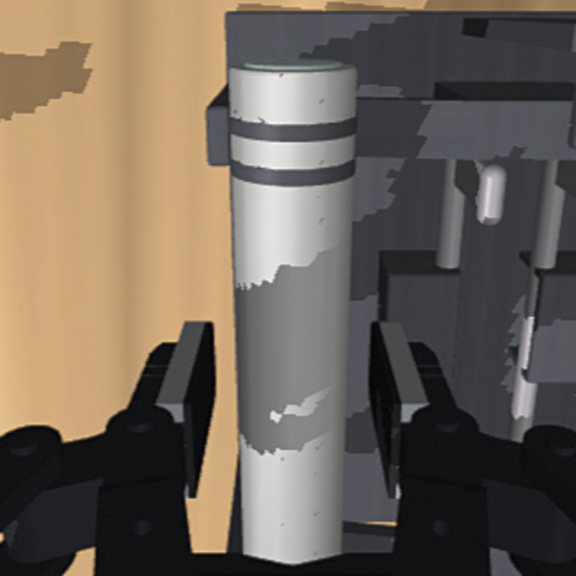

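View pics/s15.png

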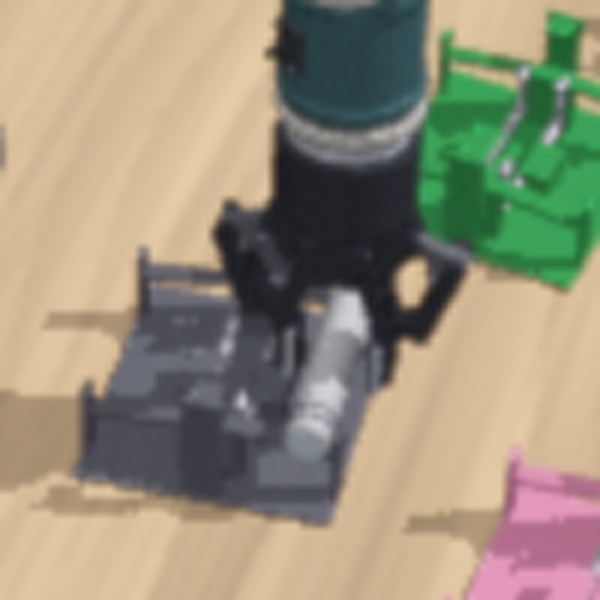

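move_arm --targets '[{"slide": [0, 0, 0], "rot": [0, 0, 0]}, {"slide": [0, 0, 0], "rot": [0, 0, 0]}, {"slide": [0, 0, 0], "rot": [0, 0, 0]}, {"slide": [0, 0, 0], "rot": [0, 0, 0]}, {"slide": [0, 0, 0], "rot": [0, 0, 0]}]' --fingers -1 --squeeze 40

```text
t: 16.43
tcp_pos: [0.5112, -0.2419, 0.0148]
orientation: [2.127, 2.312, -0.0]
force: [-1.0, -0.5, 2.2]
grip_width: 0.0231
```

move_arm --targets '[{"slide": [0, 0, -0.02], "rot": [0, 0, 0]}, {"slide": [0, 0, -0.06], "rot": [0, 0, 0]}, {"slide": [0, 0, -0.12], "rot": [0, 0, 0]}, {"slide": [0, 0, -0.12], "rot": [0, 0, 0]}, {"slide": [0, 0, -0.12], "rot": [0, 0, 0]}]'

```text
t: 16.85
tcp_pos: [0.5117, -0.2422, 0.0457]
orientation: [2.126, 2.31, 0.001]
force: [0.3, 0.5, -1.5]
grip_width: 0.0229
```

```bash
python3 -c "
from h import *
c,p=cap('wrist');st();cv2.imwrite('pics/w16.png',c['frame'][:,:,::-1])
c,p=cap('side');crop(c,280,150,100,100,6,'pics/s16.png')
"
```

```text
t 16.9 tcp [ 0.5111 -0.2421  0.0449] x-yaw 94.77 tilt [-0.0005  0.0004] F [-0.02  0.12 -1.31] w 0.0223
```

View pics/w16.png

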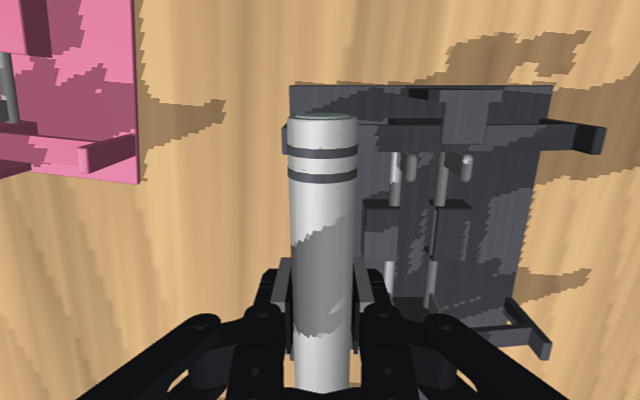

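View pics/s16.png

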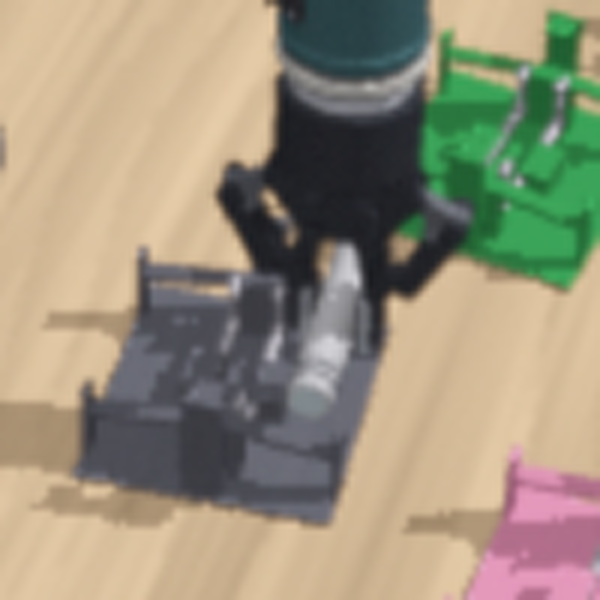

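The torch is gripped and clear of the holder. I'll lift it and carry it towards the organizer.

move_arm --targets '[{"slide": [0, 0, -0.15], "rot": [0, 0, 0]}, {"slide": [0, 0, -0.3], "rot": [0, 0, 0]}, {"slide": [0, 0, -0.45], "rot": [0, 0, 0]}, {"slide": [0, 0, -0.6], "rot": [0, 0, 0]}, {"slide": [0, 0, -0.7], "rot": [0, 0, 0]}]'

```text
t: 17.37
tcp_pos: [0.5119, -0.2419, 0.2226]
orientation: [2.125, 2.31, 0.001]
force: [0.2, -0.7, -0.5]
grip_width: 0.0226
```

move_arm --targets '[{"slide": [0.1, 0, 0], "rot": [0, 0, 0]}, {"slide": [0.23, 0, 0], "rot": [0, 0, 0]}, {"slide": [0.36, 0, 0], "rot": [0, 0, 0]}, {"slide": [0.5, 0, 0], "rot": [0, 0, 0]}, {"slide": [0.64, 0, 0], "rot": [0, 0, 0]}]'

```text
t: 17.78
tcp_pos: [0.4969, -0.0812, 0.219]
orientation: [-2.127, -2.311, 0.001]
force: [-0.6, 0.6, -1.2]
grip_width: 0.023
```

move_arm --targets '[{"slide": [0.14, 0, 0], "rot": [0, 0, 0]}, {"slide": [0.28, 0, 0], "rot": [0, 0, 0]}, {"slide": [0.42, 0, 0], "rot": [0, 0, 0]}, {"slide": [0.56, 0, 0], "rot": [0, 0, 0]}, {"slide": [0.7, 0, 0], "rot": [0, 0, 0]}]'

```text
t: 18.2
tcp_pos: [0.4823, 0.0933, 0.2191]
orientation: [-2.127, -2.312, 0.002]
force: [-0.6, -0.3, -1.2]
grip_width: 0.0231
```

```bash
python3 -c "
from h import *
st();rel((.53,.29,.215),91)
"
```

```text
t 18.2 tcp [0.4823 0.0933 0.2191] x-yaw 94.77 tilt [-0.0003 -0.0011] F [-0.59 -0.32 -1.17] w 0.0231
slide [0.7681 0.2555 0.0157] rot [-0.0022  0.0007  0.1315] t 18.2
```

move_arm --targets '[{"slide": [0.13, 0.04, 0], "rot": [0, 0, 0.13]}, {"slide": [0.27, 0.08, 0], "rot": [0, 0, 0.13]}, {"slide": [0.42, 0.1, 0], "rot": [0, 0, 0.13]}, {"slide": [0.57, 0.12, 0], "rot": [0, 0, 0.13]}, {"slide": [0.67, 0.13, 0], "rot": [0, 0, 0.13]}]'

```text
t: 18.62
tcp_pos: [0.5006, 0.2654, 0.2189]
orientation: [-2.196, -2.243, -0.0]
force: [-0.2, -0.1, -1.0]
grip_width: 0.0228
```

move_arm --targets '[{"slide": [0.0, 0, 0], "rot": [0, 0, 0]}, {"slide": [0, 0, 0], "rot": [0, 0, 0]}, {"slide": [0, 0, 0], "rot": [0, 0, 0]}]'

```text
t: 18.87
tcp_pos: [0.5013, 0.2606, 0.2187]
orientation: [-2.201, -2.242, 0.004]
force: [0.5, -1.0, -1.8]
grip_width: 0.0229
```

```bash
python3 -c "
from h import *
st();c,p=cap('wrist');st();cv2.imwrite('pics/w17.png',c['frame'][:,:,::-1])
"
```

```text
t 18.87 tcp [0.5013 0.2606 0.2187] x-yaw 91.04 tilt [-0.0015 -0.0017] F [ 0.54 -1.02 -1.76] w 0.0229
t 18.92 tcp [0.5017 0.26   0.2189] x-yaw 90.97 tilt [-0.0016 -0.0011] F [-0.62  0.2  -1.18] w 0.0228
```

View pics/w17.png

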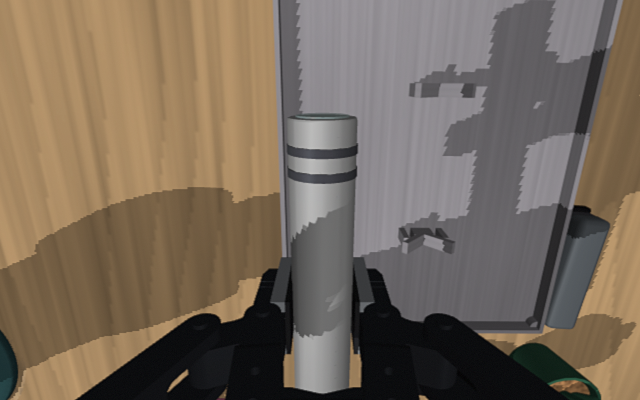

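Torch in grip (top end at (322,115)). The pen-rest notches are at about (440,85) and (427,242). Cropping those.

```bash
python3 -c "
from h import *
c,p=cap('wrist');st();crop(c,395,65,100,50,8,'pics/n1.png');crop(c,385,220,90,50,8,'pics/n2.png')
"
```

```text
t 18.97 tcp [0.5019 0.2598 0.2191] x-yaw 90.93 tilt [-0.0014 -0.0007] F [ 0.3   0.65 -2.22] w 0.0229
```

View pics/n1.png

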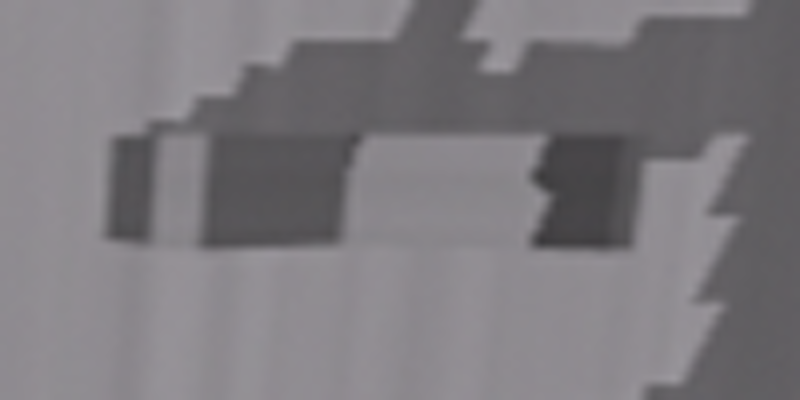

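View pics/n2.png

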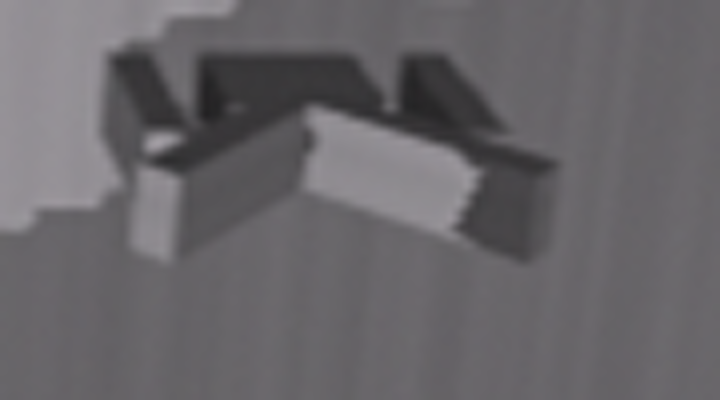

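```bash
python3 -c "
from h import *
c,p=cap('wrist');st()
a=cast(c,(438.5,88.75),.145,p);b=cast(c,(423.2,238.75),.145,p)
print(a,b,(a+b)/2,np.linalg.norm(a-b),'yaw',np.degrees(np.arctan2(a[1]-b[1],a[0]-b[0])))
for n,uv in(('n1L',(395+205/8,88.75)),('n1R',(395+615/8,88.75)),('n2L',(385+180/8,220+215/8)),('n2R',(385+545/8,220+215/8))):print(n,cast(c,uv,.160,p))
m=R.from_rotvec(p[1]).as_matrix()
P=cast(c,(322,115),p[0][2]+.033+.008,p);print('torch end tool',m.T@(P-p[0]))
for v,l,r in((150,288,357.5),(250,291,355),(330,294,351)):
  P=cast(c,((l+r)/2,v),p[0][2]+.033+.006,p);print('torch axis tool',(m.T@(P-p[0])).round(4))
t,_=cap('top');crop(t,95,140,130,95,6,'pics/t3.png');s,_=cap('side');crop(s,170,260,150,120,5,'pics/s17.png')
print(proj(t,[a,b]).round(1),proj(s,[a,b]).round(1), ((proj(s,[a,b])-[170,260])*5).round())
"
```

```text
t 19.02 tcp [0.502  0.2598 0.2193] x-yaw 90.92 tilt [-0.0012 -0.0003] F [-0.23  0.14 -2.24] w 0.0229
[0.57225839 0.33968366 0.145     ] [0.5737303  0.23876086 0.145     ] [0.57299434 0.28922226 0.145     ] 0.10093352356477808 yaw 90.83557587731329
n1L [0.55729416 0.33965416 0.16      ]
n1R [0.58678871 0.34013846 0.16      ]
n2L [0.55913808 0.23940197 0.16      ]
n2R [0.58952779 0.23990903 0.16      ]
torch end tool [ 7.24509609e-02 -7.40533980e-05 -4.11001904e-02]
torch axis tool [ 0.061   0.0002 -0.0391]
torch axis tool [ 0.0245  0.0003 -0.039 ]
torch axis tool [-0.0104  0.0001 -0.039 ]
[[134.  192. ]
 [167.5 191.9]] [[234.8 336.9]
 [253.1 301.3]] [[324. 384.]
 [415. 206.]]
```

View pics/s17.png

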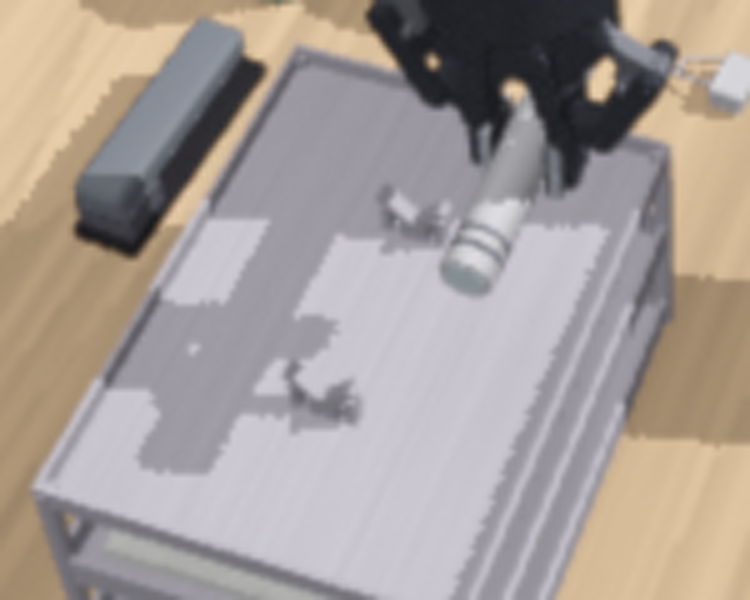

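```bash
python3 -c "
from h import *
rel((.573,.287,.17),90.9)
"
```

```text
slide [0.1024 0.2856 0.1984] rot [0.0002 0.0012 0.0013] t 19.12
```

move_arm --targets '[{"slide": [0.05, 0.1, 0], "rot": [0, 0, 0]}, {"slide": [0.1, 0.2, 0], "rot": [0, 0, 0]}, {"slide": [0.102, 0.286, 0.0], "rot": [0, 0, 0]}, {"slide": [0.102, 0.286, 0.1], "rot": [0, 0, 0]}, {"slide": [0.102, 0.286, 0.2], "rot": [0, 0, 0]}]'

```text
t: 19.53
tcp_pos: [0.5752, 0.2881, 0.1702]
orientation: [2.203, 2.238, 0.006]
force: [-0.1, 0.2, -2.7]
grip_width: 0.0225
```

move_arm --targets '[{"slide": [0.0, 0, 0], "rot": [0, 0, 0]}, {"slide": [0, 0, 0], "rot": [0, 0, 0]}, {"slide": [0, 0, 0], "rot": [0, 0, 0]}, {"slide": [0, 0, 0], "rot": [0, 0, 0]}]'

```text
t: 19.87
tcp_pos: [0.5735, 0.2889, 0.1717]
orientation: [2.2, 2.241, 0.004]
force: [-0.9, -0.5, -0.5]
grip_width: 0.0228
```

```bash
python3 -c "
from h import *
st();rel((.573,.287,.14),90.9);c,p=cap('wrist');cv2.imwrite('pics/w18.png',c['frame'][:,:,::-1])
a=np.array([.5723,.3397,.160]);b=np.array([.5740,.239,.160]);d=np.array([.015,0,0])
print(proj(c,[a-d,a+d,b-d,b+d],p).round(1))
s,_=cap('side');crop(s,170,260,150,120,5,'pics/s18.png')
"
```

```text
t 19.87 tcp [0.5735 0.2889 0.1717] x-yaw 91.05 tilt [0.0013 0.0027] F [-0.93 -0.51 -0.5 ] w 0.0228
slide [-0.0078 -0.0026  0.1267] rot [ 0.0055 -0.0026  0.0052] t 19.87
[[289.8 152. ]
 [353.  153.1]
 [294.7 329.2]
 [347.7 329.9]]
```

View pics/w18.png

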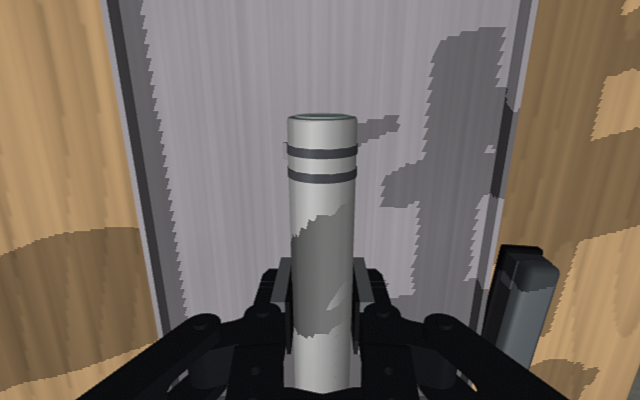

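View pics/s18.png

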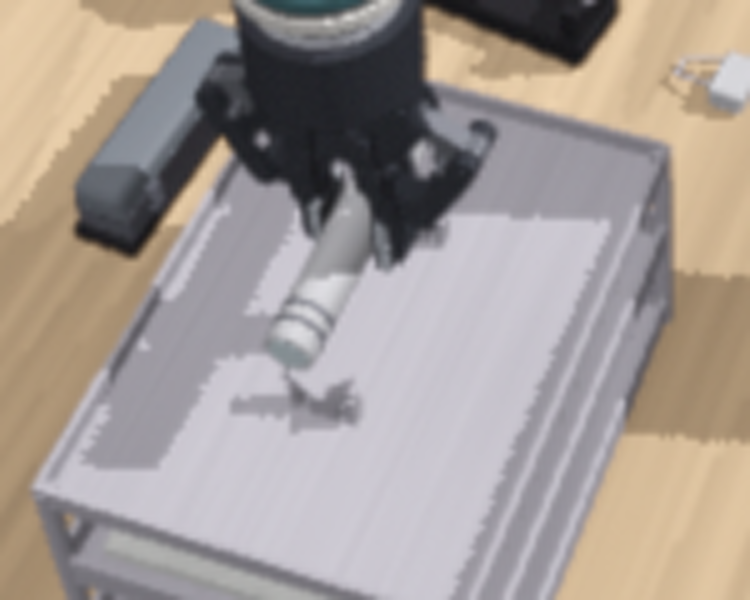

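move_arm --targets '[{"slide": [-0.007, -0.002, 0.03], "rot": [0, 0, 0]}, {"slide": [-0.007, -0.002, 0.06], "rot": [0, 0, 0]}, {"slide": [-0.007, -0.002, 0.09], "rot": [0, 0, 0]}, {"slide": [-0.007, -0.002, 0.12], "rot": [0, 0, 0]}, {"slide": [-0.007, -0.002, 0.12], "rot": [0, 0, 0]}]'

```text
t: 20.38
tcp_pos: [0.571, 0.2858, 0.1372]
orientation: [-2.2, -2.241, 0.006]
force: [-1.0, 0.2, -1.5]
grip_width: 0.0228
```

move_arm --targets '[{"slide": [0, 0, 0.01], "rot": [0, 0, 0]}, {"slide": [0, 0, 0.016], "rot": [0, 0, 0]}, {"slide": [0, 0, 0.016], "rot": [0, 0, 0]}, {"slide": [0, 0, 0.016], "rot": [0, 0, 0]}]'

```text
t: 20.72
tcp_pos: [0.5723, 0.2868, 0.1358]
orientation: [2.201, 2.242, 0.0]
force: [0.1, 0.1, -1.2]
grip_width: 0.023
```

```bash
python3 -c "
from h import *
st();rel((.573,.287,.129),90.9)"
```

```text
t 20.72 tcp [0.5723 0.2868 0.1358] x-yaw 91.06 tilt [0.0001 0.0002] F [ 0.09  0.1  -1.18] w 0.023
slide [0.0007 0.0028 0.0272] rot [ 0.0004 -0.0003  0.0055] t 20.72
```

Now short 1 mm steps down, checking for contact.

move_arm --targets '[{"slide": [0, 0.002, 0.008], "rot": [0, 0, 0.005]}, {"slide": [0, 0.002, 0.012], "rot": [0, 0, 0.005]}, {"slide": [0, 0.002, 0.012], "rot": [0, 0, 0.005]}]'

```text
t: 20.97
tcp_pos: [0.5727, 0.2866, 0.1325]
orientation: [2.204, 2.239, -0.0]
force: [0.6, 0.6, -1.3]
grip_width: 0.0226
```

move_arm --targets '[{"slide": [0, 0, 0.005], "rot": [0, 0, 0]}, {"slide": [0, 0, 0.005], "rot": [0, 0, 0]}]'

```text
t: 21.13
tcp_pos: [0.5726, 0.2866, 0.1312]
orientation: [-2.204, -2.239, 0.0]
force: [0.5, 0.2, -1.7]
grip_width: 0.0229
```

move_arm --targets '[{"slide": [0, 0, 0.004], "rot": [0, 0, 0]}, {"slide": [0, 0, 0.004], "rot": [0, 0, 0]}]'

```text
t: 21.3
tcp_pos: [0.5726, 0.2866, 0.1302]
orientation: [-2.204, -2.239, 0.0]
force: [-0.5, -0.4, -0.7]
grip_width: 0.0227
```

move_arm --targets '[{"slide": [0, 0, 0.004], "rot": [0, 0, 0]}, {"slide": [0, 0, 0.004], "rot": [0, 0, 0]}]'

```text
t: 21.47
tcp_pos: [0.5726, 0.2867, 0.1295]
orientation: [-2.204, -2.239, 0.0]
force: [0.2, -0.4, -0.9]
grip_width: 0.0226
```

move_arm --targets '[{"slide": [0, 0, 0.004], "rot": [0, 0, 0]}, {"slide": [0, 0, 0.004], "rot": [0, 0, 0]}]'

```text
t: 21.63
tcp_pos: [0.5726, 0.2868, 0.1293]
orientation: [2.203, 2.239, -0.0]
force: [-2.6, -2.2, 3.6]
grip_width: 0.023
```

move_arm --targets '[{"slide": [0, 0, 0.003], "rot": [0, 0, 0]}, {"slide": [0, 0, 0.003], "rot": [0, 0, 0]}]'

```text
t: 21.8
tcp_pos: [0.5726, 0.2868, 0.1292]
orientation: [2.203, 2.239, -0.0]
force: [-3.8, -2.5, 7.7]
grip_width: 0.0233
```

move_arm --targets '[{"slide": [0, 0, 0.003], "rot": [0, 0, 0]}, {"slide": [0, 0, 0.003], "rot": [0, 0, 0]}]'

```text
t: 21.97
tcp_pos: [0.5726, 0.2868, 0.1291]
orientation: [2.203, 2.238, 0.0]
force: [-4.6, -3.2, 12.5]
grip_width: 0.0227
```

```bash
python3 -c "
from h import *
c,p=cap('wrist');st();cv2.imwrite('pics/w19.png',c['frame'][:,:,::-1])
s,_=cap('side');crop(s,170,260,150,120,5,'pics/s19.png')"
```

```text
t 22.02 tcp [0.5727 0.2868 0.1291] x-yaw 90.92 tilt [-0.0007  0.0008] F [-5.31 -3.55 12.28] w 0.023
```

View pics/w19.png

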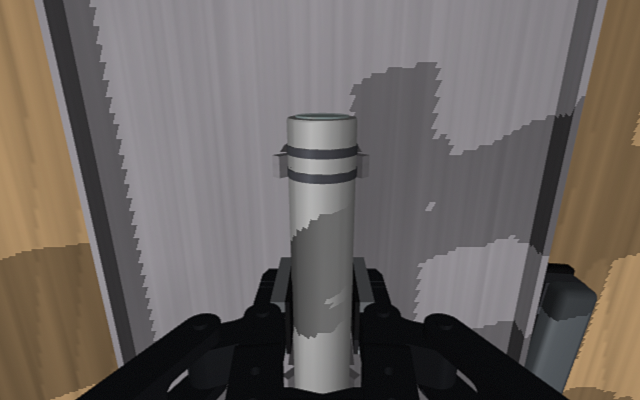

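View pics/s19.png

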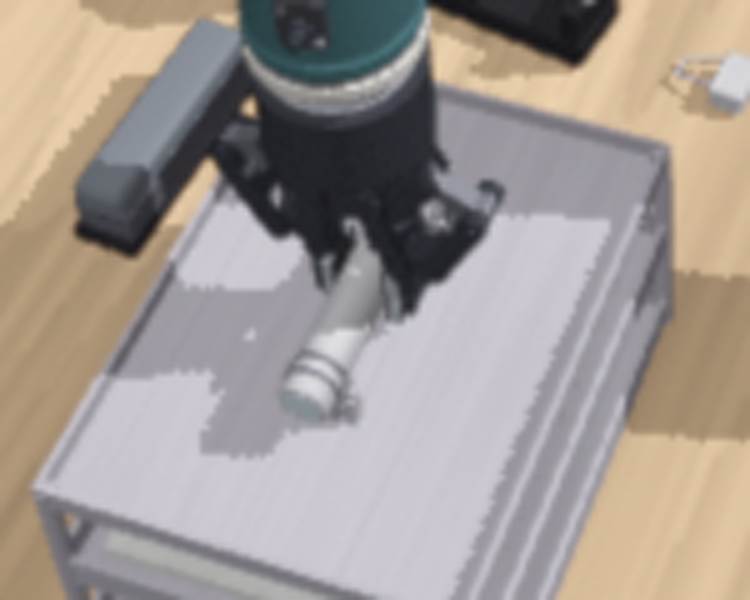

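The torch seats at the expected height and the notch shows evenly on both sides, (276,165) and (366,165). I'll ease the load and release.

move_arm --targets '[{"slide": [0, -0.003, -0.005], "rot": [0, 0, 0]}, {"slide": [0, -0.003, -0.005], "rot": [0, 0, 0]}, {"slide": [0, -0.003, -0.005], "rot": [0, 0, 0]}]'

```text
t: 22.32
tcp_pos: [0.5722, 0.2869, 0.1289]
orientation: [2.203, 2.239, 0.001]
force: [-1.8, -1.0, 5.6]
grip_width: 0.0222
```

move_arm --targets '[{"slide": [0, 0, 0], "rot": [0, 0, 0]}, {"slide": [0, 0, 0], "rot": [0, 0, 0]}, {"slide": [0, 0, 0], "rot": [0, 0, 0]}, {"slide": [0, 0, 0], "rot": [0, 0, 0]}]' --fingers -0.1

```text
t: 22.65
tcp_pos: [0.5719, 0.2866, 0.1277]
orientation: [-2.204, -2.239, 0.001]
force: [-1.1, -0.4, 0.3]
grip_width: 0.0386
```

```bash
python3 -c "
from h import *
c,p=cap('wrist');st();cv2.imwrite('pics/w20.png',c['frame'][:,:,::-1])"
```

```text
t 22.7 tcp [0.5719 0.2866 0.1278] x-yaw 90.91 tilt [-0.0001 -0.0005] F [-0.91  0.06  0.33] w 0.0384
```

View pics/w20.png

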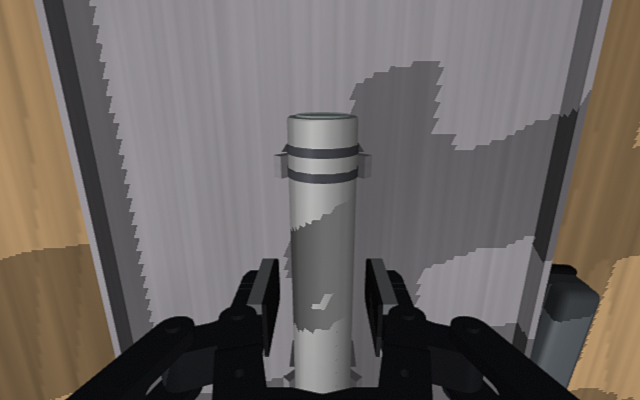

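The torch is released and lies in both notches. Fingers are clear on both sides. I'll open slightly more and go straight up.

move_arm --targets '[{"slide": [0, 0, 0], "rot": [0, 0, 0]}, {"slide": [0, 0, -0.02], "rot": [0, 0, 0]}, {"slide": [0, 0, -0.08], "rot": [0, 0, 0]}, {"slide": [0, 0, -0.18], "rot": [0, 0, 0]}, {"slide": [0, 0, -0.3], "rot": [0, 0, 0]}]' --fingers 0.2

```text
t: 23.12
tcp_pos: [0.5709, 0.2861, 0.2026]
orientation: [-2.202, -2.238, 0.005]
force: [0.4, -0.5, 0.8]
grip_width: 0.0512
```

move_arm --targets '[{"slide": [0, -0.08, -0.1], "rot": [0, 0, 0]}, {"slide": [0, -0.2, -0.15], "rot": [0, 0, 0]}, {"slide": [0, -0.32, -0.15], "rot": [0, 0, 0]}, {"slide": [0, -0.32, -0.15], "rot": [0, 0, 0]}, {"slide": [0, -0.32, -0.15], "rot": [0, 0, 0]}]'

```text
t: 23.53
tcp_pos: [0.4909, 0.2858, 0.2418]
orientation: [2.2, 2.24, 0.001]
force: [0.7, 0.1, 0.7]
grip_width: 0.0509
```

```bash
python3 -c "
from h import *
c,p=cap('wrist');st();cv2.imwrite('pics/w21.png',c['frame'][:,:,::-1])
s,_=cap('side');cv2.imwrite('pics/s21.png',s['frame'][:,:,::-1])
t,_=cap('top');cv2.imwrite('pics/t21.png',t['frame'][:,:,::-1])"
```

```text
t 23.58 tcp [0.4922 0.2853 0.2413] x-yaw 90.93 tilt [-0.0003  0.0015] F [ 1.94 -0.16 -0.47] w 0.0511
```

View pics/w21.png

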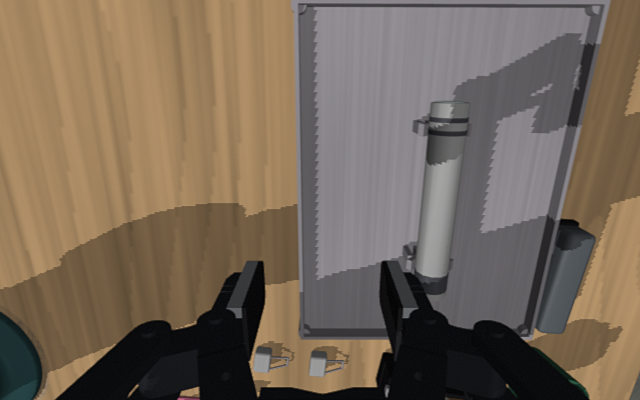

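View pics/s21.png

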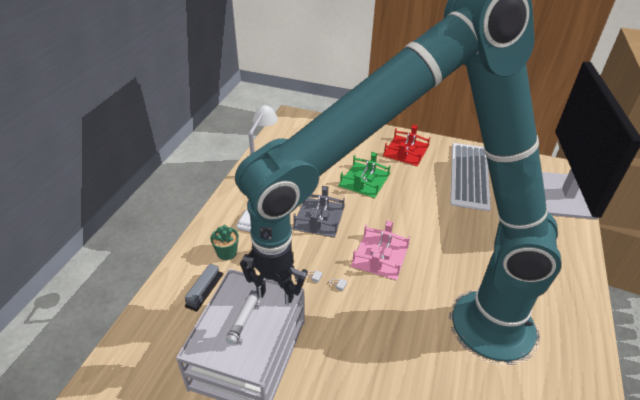

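View pics/t21.png

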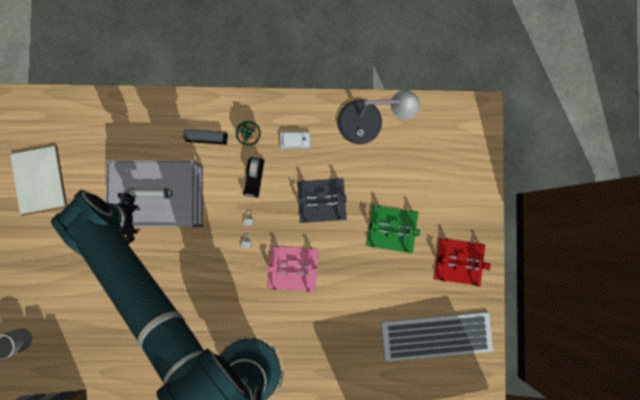

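```bash
python3 -c "
from h import *
c,p=cap('wrist');st()
a=cast(c,(450,102),.172,p);b=cast(c,(430,293),.162,p);print(a,b,(a+b)/2,np.linalg.norm(a-b))
for u in((422,127),(410,252)):print('notch L ridge',cast(c,u,.16,p))
cv2.imwrite('pics/w22.png',cv2.resize(c['frame'][90:310,380:500,::-1],None,fx=2.7,fy=2.7))
st()"
```

```text
t 23.73 tcp [0.4929 0.285  0.2404] x-yaw 90.84 tilt [ 0.0001 -0.0002] F [-0.57  0.79 -0.11] w 0.051
[0.56974412 0.35738231 0.172     ] [0.57621697 0.21695996 0.162     ] [0.57298055 0.28717114 0.167     ] 0.14092668940031947
notch L ridge [0.55762585 0.34086677 0.16      ]
notch L ridge [0.55829479 0.25025522 0.16      ]
t 23.73 tcp [0.4929 0.285  0.2404] x-yaw 90.84 tilt [ 0.0001 -0.0002] F [-0.57  0.79 -0.11] w 0.051
```

View pics/w22.png

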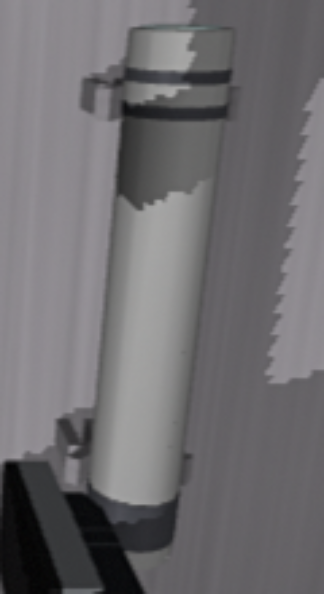

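```bash
python3 -c "
from h import *
st();print(bot.sign_off())"
```

```text
t 23.73 tcp [0.4929 0.285  0.2404] x-yaw 90.84 tilt [ 0.0001 -0.0002] F [-0.57  0.79 -0.11] w 0.051
the job is handed in; nothing more can be done
None
```

The torch is out of its holder and lying in both notches of the pen rest. I let go, backed the arm clear and handed the job in at 23.7 s.

- **Release:** Pressing towards +x stalled after about 1.8 mm, with 12.5 N level force (about 15 N in all), so I took that jaw as blocked and backed off. The -x jaw gave at about 5 N. I rolled the torch past it and it ran down to the end stop, where I gripped and lifted it.
- **Placing:** It touched down at the expected height, the seating force reached about 12.5 N, and I eased that off before opening the fingers.
- **Last checks:** The torch centre is at about (0.573, 0.287) against a rest centre of (0.573, 0.289), so about 2 mm off centre along its length. In the top and side views nothing else appears to have moved. I compared these by eye, and the arm hides part of each view.
- **Disagreements:**
  - The fingertips sat about 35 mm farther back than the stated tool frame. My first probing pass went over the torch without touching it, and I corrected the height from two camera views.
  - The last picture gave a torch angle of about 92.6° against the rest's 90.9°. I put this down to rough picking of the end points, because the torch is visibly seated in both notches.

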